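# Set the angle bracket in the drill jig and shut the leaf

## Robot

A 6-joint arm with a two-finger parallel gripper is mounted at the origin on a cart in front of the work surface, level with it; the furniture and walls round the work are solid. World frame = base frame: x ahead of the robot, y to its left, z up, the work surface at z = 0. Lengths are in m, angles in rad, forces in N, time in s.
With the tool pointing down it reaches from about 0.275 to 0.75 m from the base axis. Payload 10.2 kg.
Tool frame: the origin (TCP) lies midway between the tips of the shut fingers; the grasp point (between the pads) lies 19 mm behind it (env.grip_point_offset is the distance from the TCP to the grasp point, in m); z points along the fingers, y is the direction in which the jaws open and shut (so a half turn about z gives the same grasp; the last joint's range is limited). The gripper opens to 88 mm and grips with 3 to 60 N. Pads are 18 mm wide; open, the fingers measure 123 mm over their backs; the gripper's body (75 mm by 187 mm) begins 45 mm behind the grasp point.
Start: joints at [-1.338, 0.313, 1.498, -0, 1.331, -0.223], TCP at [0.231, -0.471, 0.201] pointing down, gripper open.
Joint ranges: [-2.94, 2.94], [-0.97, 2.17], [0.19, 2.56], [-1.23, 4.37], [0.02, 3.11], [-2.88, 2.88]. Speed limits (rad/s): [2.39, 2.39, 3.01, 3.14, 3.14, 3.14].

## Interface

Orientations are given as a rotation vector (axis times angle).
In Python, from bench import env gives the robot as it stands. The module is installed in compiled form; this text tells all that it offers.
- The arm moves only by the tool play_rows, never from a script. Its argument "commands" is a list of rows, each an object of numbers: "tx", "ty", "tz": the shift along the world's x, y, z in mm; "wx", "wy", "wz": the turn, a rotation vector about the world's x, y, z in degrees; "hand": the finger opening in mm, from 0 to 88.1. A call has 1 to 12 rows; each row shifts and turns the commanded pose from where the row before left it; what a row does not reach is not made up. A row lasts 1/10 s, in which the tool goes at most 50 mm and 8.59 degrees, less where a joint would pass 70% of its speed; a pose out of reach is approached as far as the arm can. A call is refused whole if a number of a shift passes 50 or a number of a turn 8.59, either way. A call with a gripper value outside its range is refused whole. The fingers move at their own pace and stop on an object; "grip_force" is the grip in N (left out, the last holds). Time passes only in rows, so rows that do not move let the fingers close. It gives the time, the measured TCP pose, the force and the opening at its end, in the units of the state.
- env.get_state(): the state, without advancing time (a new reading comes with each control period).
- env.capture(name): name is "scene" or "top" or "wrist"; returns a dict with "frame" (480x640x3 uint8, red, green, blue), "vertical_fov" (degrees; the focal length in pixels is half the picture's height over the tangent of half this angle, whatever the lens; pixels are square), "cx", "cy" (the principal point, pixels), "rvec" (rotation vector, rad) and "tvec" (3), from world to camera coordinates, as OpenCV has them. Camera axes: x right, y down, z forward; pixel columns grow to the right and rows downward; lengths in m; the calibration is good to about 2 mm. A picture is of the moment at which its call begins. There is no depth.
- env.job_done(): hands the job in, once; it reports no verdict.
The state is a dict: "time": time; "joints": joint angles; "joint_vel": joint speeds; "tau": joint torques, N m; "eef_pos": TCP position; "eef_rot": TCP orientation; "ft_force": force on the tool from outside, world axes, zero at the start; "ft_torque": the same for the moment, N m; "finger_gap": finger opening in m.
Only numpy, scipy, OpenCV 4.12 (cv2) and the standard library are available. Lean on these libraries where they do the work, as an engineer would, in place of code of your own. Each camera call takes 0.05 s, during which the arm holds its last target.

## Task

The bracket's short leg is drilled, its long leg comes next. Only push with the fingers, do not pick anything up: push the steel angle bracket over on its heel so that its long leg lies flat towards the drill jig, then push it along the bench into the jig's channel until it is fully home against the end stop, and then push the jig's open leaf over so that it drops shut flat on the rails with its pin in the bracket's hole. Leave the bolts, the gauge and the bottle standing about where they are.

Things in the scene. Friction and masses are not known exactly. Their poses are not given: they have to be found in the camera images.
- bracket: Loose steel angle 80x60x8 mm, 50 mm wide, 0.3 to 0.5 kg. Origin: middle of its outer corner edge (heel), on the bench. As it starts: z up, x level out of the long leg's outer face (to the jig within 17 degrees), y along the width. Pushed over the heel towards +x it falls on by itself past 32 degrees of lean; then x points down and z level to the jig.
- long_leg_end (a point): Middle of the end of the bracket's long leg (80 mm, one 16 mm hole 45 mm from the heel). At the start this leg stands upright, body x = -8 to 0, z = 0 to 80 mm: push its inner side, high up, towards +x to tip it. Tipped, it lies flat, 8 mm thick, and reaches 80 mm from the heel towards the jig.
- short_leg_end (a point): Middle of the end of the bracket's short leg (60 mm, two 11 mm holes). At the start this leg lies flat, body x = -60 to 0, z = 0 to 8 mm. Once the bracket is tipped it stands 60 mm high at the heel, its outer face turned away from the jig: push there to slide the bracket. Friction on the bench 0.5 to 1.2.
- jig: Dark steel U-shaped drill jig fixed to the bench. Origin: bench level, middle of the end stop's face; x points the way the bracket slides in (to the robot's right, within 3 degrees), y across, z up. Two rails 10 mm high, 15 wide leave a channel 53 mm wide from x = -68 to the stop at 0, the bench its floor. Body ends at x = 40 mm. Bracket home: heel at x = -80 mm, long leg's end on the stop.
- jig_mouth (a point): Middle of the jig's mouth, at bench level, x = -95 mm in the jig's frame. Lead-ins 10 mm high narrow the way from about 71 mm here to 53 mm at x = -66; nothing at this end stands higher than 10 mm (screw heads 14 mm).
- leaf (a joint): Leaf angle, rad: 0 = shut, level on the rails; starts open at 1.8 to 2.0, past upright, leaning away from the bracket. Stiff hinge: it rests near upright and falls shut once pushed below about 1.2. A 10 mm tapered pin under it, 7 mm long, 49 mm from the axis, drops into the bracket's 16 mm hole when the bracket is home; otherwise it hits the bracket and the leaf stays up.
- hinge_axis (a point): Middle of the leaf's hinge axis, which lies along the jig's y, 14 mm behind the stop's face (jig x = 14), 16 mm above the bench. Its cheeks stand up to 25 mm high.
- leaf_edge (a point): Middle of the free edge of the leaf, an aluminium plate 8 mm thick, 78 mm wide, reaching 78 mm from the axis. Open, this is its top, about 90 mm above the bench; push its back (the side away from the bracket, its upper face when shut) towards the bracket. Two bushes stand 5 mm proud of that face, 18 mm either side of the middle, 49 mm from the axis.
- standing_bolt_a: Bystander: bolt standing on its head, a washer threaded on, 28 mm across, 47 mm tall, near the bench's front edge, just to the right of the jig's hinge end. Origin: centre of its underside.
- standing_bolt_b: Bystander: bolt standing on its head, a washer threaded on, 28 mm across, 47 mm tall, near the bench's front edge, right of standing_bolt_a. Origin: centre of its underside.
- standing_bolt_c: Bystander: bolt standing on its head, 19 mm across, 47 mm tall, close beside the bracket, on the side away from the robot. Origin: centre of its underside.
- lying_bolt_b: Bystander: hex bolt lying down, 48 mm long, 17 mm high, front edge, right of the standing bolts. Origin: centre of its underside.
- lying_bolt_a: Bystander: hex bolt lying down, 45 mm long, 17 mm high, far left, in front of the bottle. Origin: centre of its underside.
- lying_bolt_c: Bystander: hex bolt lying down, 48 mm long, 17 mm high, front edge, between lying_bolt_b and the gauge. Origin: centre of its underside.
- length_gauge: Bystander: small stepped grey gauge block, 28x50x22 mm, front edge, farther right. Origin: centre of its underside.
- drink_bottle: Bystander: drink bottle, 77 mm across, 288 mm tall, far left, behind the bolts. Origin: centre of its underside.
Things that resemble listed ones, but are neither listed nor needed, are in the scene too. Of the things shaped like the bracket, the steel one is meant.

How it is judged:
By the outcome, as a careful person would: the job done as asked, in the order asked, and still so for the second after the job is handed in, with the robot touching nothing.
It also fails if it takes over 61 s, if anything falls off the work surface, if the arm or the gripper's body presses on something with over 40 N, if the wrist force passes 120 N, or if a joint passes its speed limit or range.

## Working session

There is one attempt and no reset: what is moved stays moved. The work goes in short steps, Python scripts to look and compute and a tool call to move; the robot and the scene stay as the last step left them, time stands still between calls to the robot, and variables do not carry over. Pictures are saved under pics/ and viewed, and the job is handed in when it is done.

Besides the shell and the picture viewer there is one more tool, called after "Emit:" as name(argument=value, ...) on one line, values as JSON. play_rows: Moves the arm, as the interface text tells. Its arguments: {"type":"object","properties":{"commands":{"type":"array"},"grip_force":{"type":"number"}},"required":["commands"]}

```bash
mkdir -p pics
cat > h.py <<'E'
import numpy as np, cv2
from bench import env
def cap(n,fn=None):
    c=env.capture(n)
    if fn: cv2.imwrite('pics/'+fn,c['frame'][:,:,::-1])
    f=240/np.tan(np.radians(c['vertical_fov'])/2)
    K=np.array([[f,0,c['cx']],[0,f,c['cy']],[0,0,1.]])
    R=cv2.Rodrigues(np.array(c['rvec'],float))[0]; t=np.array(c['tvec'],float)
    np.savez('cam_%s.npz'%n,K=K,R=R,t=t)
    return c,K,R,t
def load(n):
    d=np.load('cam_%s.npz'%n); return d['K'],d['R'],d['t']
def pt(n,u,v,z=0.):
    K,R,t=load(n); d=R.T@np.linalg.solve(K,[u,v,1.]); o=-R.T@t
    return o+d*(z-o[2])/d[2]
def px(n,p):
    K,R,t=load(n); q=K@(R@np.array(p,float)+t); return q[:2]/q[2]
def tri(n1,p1,n2,p2):
    A=[];b=[]
    M=np.zeros((3,3));v=np.zeros(3)
    for n,p in((n1,p1),(n2,p2)):
        K,R,t=load(n);d=R.T@np.linalg.solve(K,[*p,1.]);d/=np.linalg.norm(d);o=-R.T@t
        P=np.eye(3)-np.outer(d,d);M+=P;v+=P@o
    return np.linalg.solve(M,v)
E
python3 - <<'E'
from h import *
for n in('scene','top','wrist'):
    c,K,R,t=cap(n,n+'0.png'); print(n,K[0,0],-R.T@t, R[2])
s=env.get_state(); print(s['eef_pos'],s['eef_rot'],s['ft_force'],s['time'])
E
```

```text
scene 494.92372526089997 [-0.05863307 -0.7225422   0.52685841] [ 0.51573039  0.74691358 -0.41969307]
top 458.9662811403115 [0.32327448 0.11945877 1.33131071] [ 0.1756493  -0.02569165 -0.9841175 ]
wrist 346.89907021047975 [ 0.29124546 -0.44200477  0.38506306] [-0.23663686 -0.11500562 -0.96476769]
[ 0.23103575 -0.47121086  0.20101951] [-3.05948255e+00 -7.09548985e-01  1.45457017e-05] [ 1.05950436 -1.15655238 -0.35404447] 0.15
```

View pics/scene0.png

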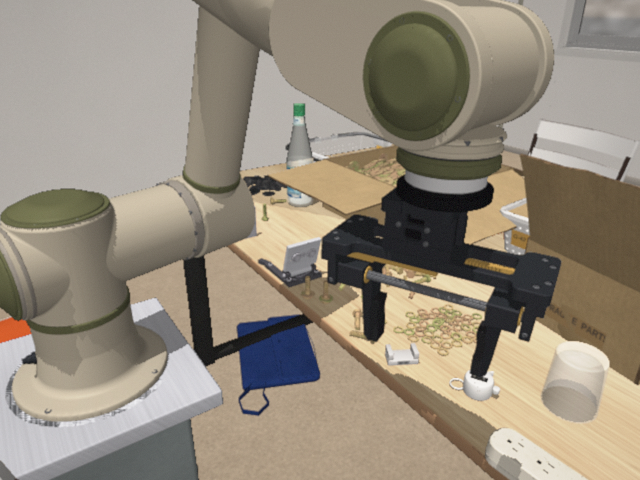

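View pics/top0.png

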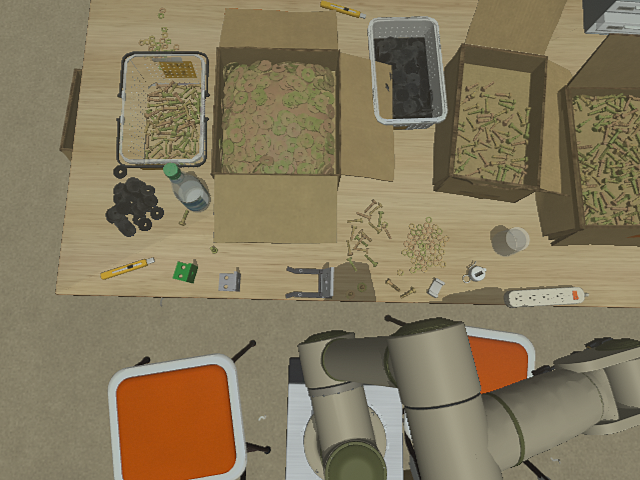

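View pics/wrist0.png

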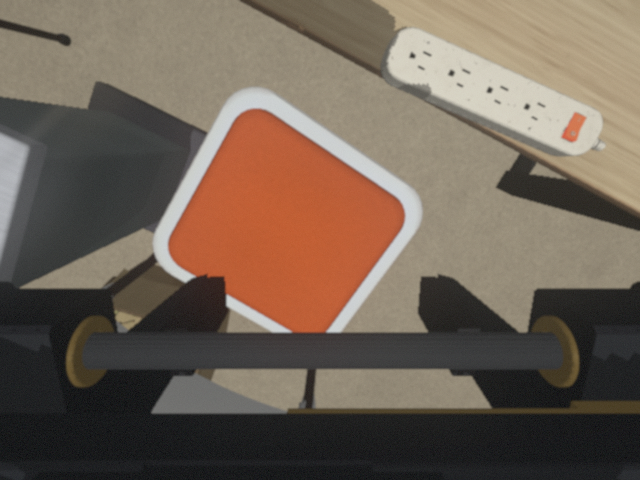

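The top view shows the jig at about (310,282), the steel bracket at (229,281), a green lookalike at (185,271) and bolt c at (214,250). I'll zoom in next.

Run:
```python
from h import *
im=cv2.imread('pics/top0.png')
cv2.imwrite('pics/z1.png',cv2.resize(im[230:310,195:275],(800,600) if 0 else (600,600),interpolation=cv2.INTER_CUBIC))
cv2.imwrite('pics/z2.png',cv2.resize(im[240:315,275:375],(800,600),interpolation=cv2.INTER_CUBIC))
im=cv2.imread('pics/scene0.png')
cv2.imwrite('pics/z3.png',cv2.resize(im[190:310,230:390],(800,600),interpolation=cv2.INTER_CUBIC))
for q in((229,280),(310,282),(214,250),(185,270)): print(q,pt('top',*q))
for q in ((75,293),(500,303)): print(pt('top',*q))
```

```text
(229, 280) [0.43326258 0.33821682 0.        ]
(310, 282) [0.43272891 0.1045159  0.        ]
(214, 250) [0.51961515 0.38638378 0.        ]
(185, 270) [0.45925392 0.46610249 0.        ]
[0.3865615 0.7715423 0.       ]
[ 0.384077   -0.44955965  0.        ]
```

View pics/z1.png

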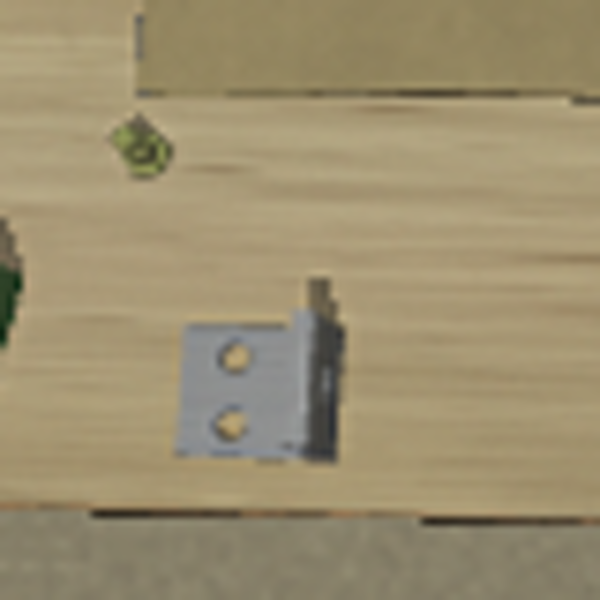

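View pics/z2.png

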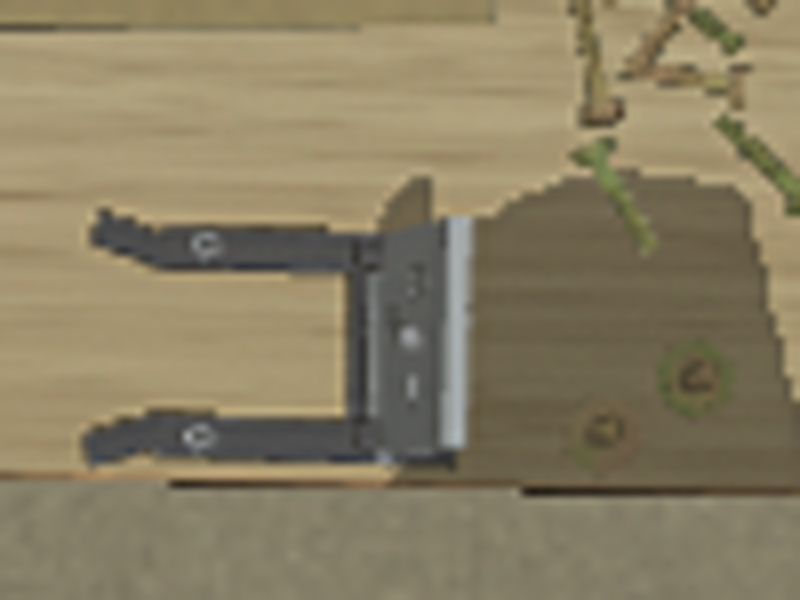

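View pics/z3.png

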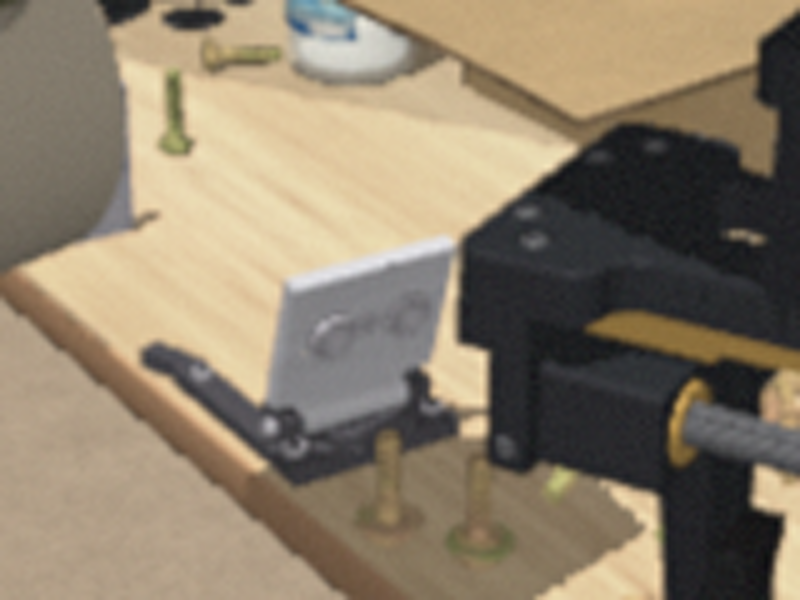

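Emit:
play_rows(commands=[{"tx": 8,"ty": 20,"tz": 10,"wz": 3,"hand": 10},{"tx": 8,"ty": 35,"tz": 10,"wz": 3},{"tx": 8,"ty": 35,"tz": 10,"wz": 3},{"tx": 8,"ty": 35,"tz": 10,"wz": 3},{"tx": 8,"ty": 35,"tz": 10,"wz": 3},{"tx": 8,"ty": 35,"wz": 3},{"tx": 8,"ty": 35,"wz": 3},{"tx": 8,"ty": 35,"wz": 3},{"tx": 8,"ty": 35,"wz": 3},{"tx": 8,"ty": 35,"wz": 3},{"tx": 8,"ty": 35,"wz": 3},{"tx": 8,"ty": 35,"wz": 3}])

```text
invalid input
```

Emit:
play_rows(commands=[{"tx": 8,"ty": 35,"wz": 3},{"tx": 8,"ty": 35,"wz": 3},{"tx": 8,"ty": 35,"wz": 3},{"tx": 8,"ty": 35,"wz": 3},{"tx": 8,"ty": 35,"wz": 3},{"tx": 8,"ty": 35,"wz": 3},{"tx": 8,"ty": 35,"wz": 3},{"tx": 8,"ty": 35,"wz": 3},{"tx": 8,"ty": 35,"wz": 2},{"tx": 8,"ty": 35,"wz": 2},{"tx": 8,"ty": 35},{"tx": 8,"ty": 40}])

```text
invalid input
```

Run:
```python
from h import *
for n in('scene','wrist','top'):
    c,K,R,t=cap(n,n+'1.png'); print(n,-R.T@t)
s=env.get_state(); print(s['eef_pos'],s['eef_rot'],s['ft_force'],s['time'],s['finger_gap'],s['joints'])
im=cv2.imread('pics/scene1.png')
cv2.imwrite('pics/z4.png',cv2.resize(im[190:310,180:340],(800,600),interpolation=cv2.INTER_CUBIC))
```

```text
scene [-0.05863307 -0.7225422   0.52685841]
wrist [ 0.29125141 -0.44202871  0.3852198 ]
top [0.32327448 0.11945877 1.33131071]
[ 0.23106752 -0.47133508  0.20125428] [-3.06000978e+00 -7.09618946e-01 -5.58653842e-05] [ 0.49139875 -0.16492462  0.07202335] 0.3 0.08824854620746099 [-1.33841574e+00  3.13076207e-01  1.49790090e+00  3.83786070e-05
  1.33099507e+00 -2.23374556e-01]
```

View pics/wrist1.png

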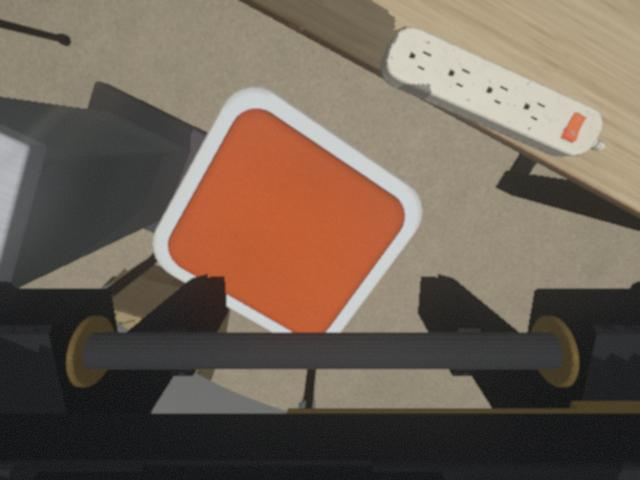

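View pics/scene1.png

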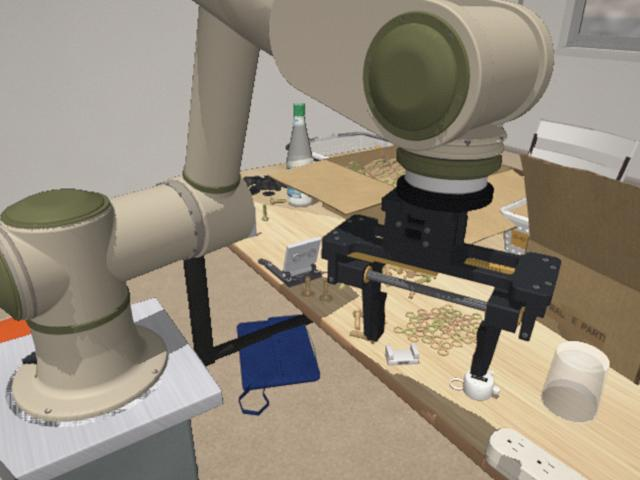

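The call was refused and the pictures are unchanged. I'll give every key in every row.

Emit:
play_rows(commands=[{"tx": 8,"ty": 20,"tz": 10,"wx": 0,"wy": 0,"wz": 3,"hand": 10},{"tx": 8,"ty": 35,"tz": 10,"wx": 0,"wy": 0,"wz": 3,"hand": 10},{"tx": 8,"ty": 35,"tz": 10,"wx": 0,"wy": 0,"wz": 3,"hand": 10},{"tx": 8,"ty": 35,"tz": 10,"wx": 0,"wy": 0,"wz": 3,"hand": 10},{"tx": 8,"ty": 35,"tz": 10,"wx": 0,"wy": 0,"wz": 3,"hand": 10},{"tx": 8,"ty": 35,"tz": 0,"wx": 0,"wy": 0,"wz": 3,"hand": 10},{"tx": 8,"ty": 35,"tz": 0,"wx": 0,"wy": 0,"wz": 3,"hand": 10},{"tx": 8,"ty": 35,"tz": 0,"wx": 0,"wy": 0,"wz": 3,"hand": 10},{"tx": 8,"ty": 35,"tz": 0,"wx": 0,"wy": 0,"wz": 3,"hand": 10},{"tx": 8,"ty": 35,"tz": 0,"wx": 0,"wy": 0,"wz": 3,"hand": 10},{"tx": 8,"ty": 35,"tz": 0,"wx": 0,"wy": 0,"wz": 3,"hand": 10},{"tx": 8,"ty": 35,"tz": 0,"wx": 0,"wy": 0,"wz": 3,"hand": 10}])

```text
time: 1.5
eef_pos: [0.3271, -0.065, 0.2516]
eef_rot: [2.689, 1.623, 0.0]
ft_force: [-0.0, 0.6, 0.0]
finger_gap: 0.0098
```

Emit:
play_rows(commands=[{"tx": 8,"ty": 35,"tz": 0,"wx": 0,"wy": 0,"wz": 3,"hand": 10},{"tx": 8,"ty": 35,"tz": 0,"wx": 0,"wy": 0,"wz": 3,"hand": 10},{"tx": 8,"ty": 35,"tz": 0,"wx": 0,"wy": 0,"wz": 3,"hand": 10},{"tx": 8,"ty": 35,"tz": 0,"wx": 0,"wy": 0,"wz": 3,"hand": 10},{"tx": 8,"ty": 35,"tz": 0,"wx": 0,"wy": 0,"wz": 3,"hand": 10},{"tx": 8,"ty": 40,"tz": 0,"wx": 0,"wy": 0,"wz": 3,"hand": 10},{"tx": 8,"ty": 40,"tz": 0,"wx": 0,"wy": 0,"wz": 3,"hand": 10},{"tx": 8,"ty": 40,"tz": 0,"wx": 0,"wy": 0,"wz": 3,"hand": 10},{"tx": 8,"ty": 40,"tz": 0,"wx": 0,"wy": 0,"wz": 2,"hand": 10},{"tx": 8,"ty": 40,"tz": 0,"wx": 0,"wy": 0,"wz": 2,"hand": 10},{"tx": 8,"ty": 40,"tz": 0,"wx": 0,"wy": 0,"wz": 0,"hand": 10},{"tx": 8,"ty": 40,"tz": 0,"wx": 0,"wy": 0,"wz": 0,"hand": 10}])

```text
time: 2.7
eef_pos: [0.423, 0.3904, 0.2513]
eef_rot: [2.219, 2.224, -0.0]
ft_force: [0.1, 0.1, 0.3]
finger_gap: 0.0101
```

Run:
```python
from h import *
for n in('scene','wrist','top'):
    c,K,R,t=cap(n,n+'1.png'); print(n,-R.T@t)
s=env.get_state(); print(s['eef_pos'],s['eef_rot'],s['ft_force'],s['time'],s['finger_gap'],s['joints'])
im=cv2.imread('pics/scene1.png')
cv2.imwrite('pics/z4.png',cv2.resize(im[190:310,180:340],(800,600),interpolation=cv2.INTER_CUBIC))
```

```text
scene [-0.05863307 -0.7225422   0.52685841]
wrist [0.42267463 0.46130862 0.43419537]
top [0.32327448 0.11945877 1.33131071]
[0.42277815 0.38990263 0.25030457] [-2.21634111 -2.22600083  0.00237297] [ 0.12258894 -0.72917049 -0.87834686] 2.85 0.009983800250076256 [ 5.41347615e-01  3.98977890e-01  1.25082281e+00 -5.35055653e-06
  1.49334845e+00  5.36999110e-01]
```

View pics/wrist1.png

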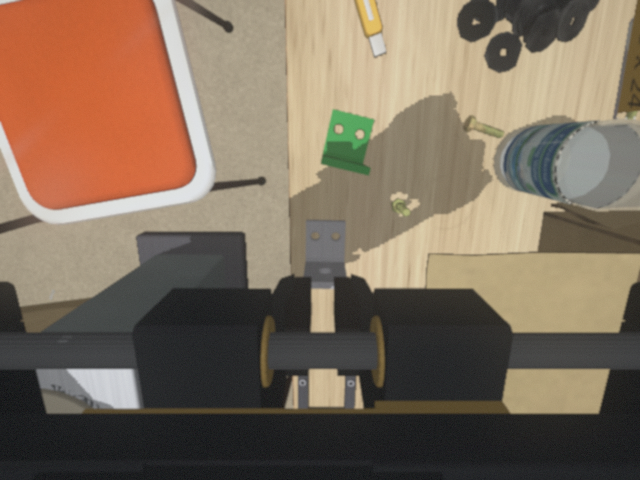

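View pics/scene1.png

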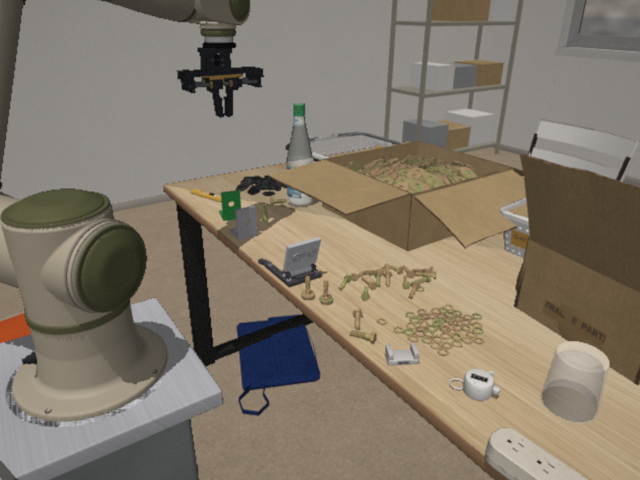

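Run:
```python
from h import *
print('flap',tri('top',(338,242),'scene',(347,209)),tri('top',(215,242),'scene',(270,165)))
im=cv2.imread('pics/wrist1.png')
cv2.imwrite('pics/z5.png',cv2.resize(im[180:300,260:420],(800,600),interpolation=cv2.INTER_CUBIC))
im=cv2.imread('pics/scene1.png')
cv2.imwrite('pics/z4.png',cv2.resize(im[180:300,200:360],(800,600),interpolation=cv2.INTER_CUBIC))
```

```text
flap [0.52711962 0.03511565 0.14679154] [0.51841901 0.35152609 0.16240496]
```

View pics/z5.png

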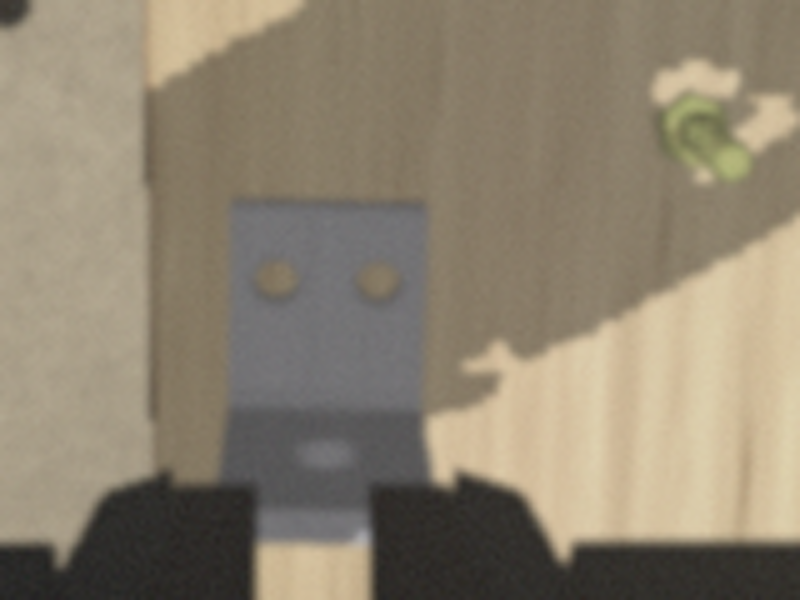

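View pics/z4.png

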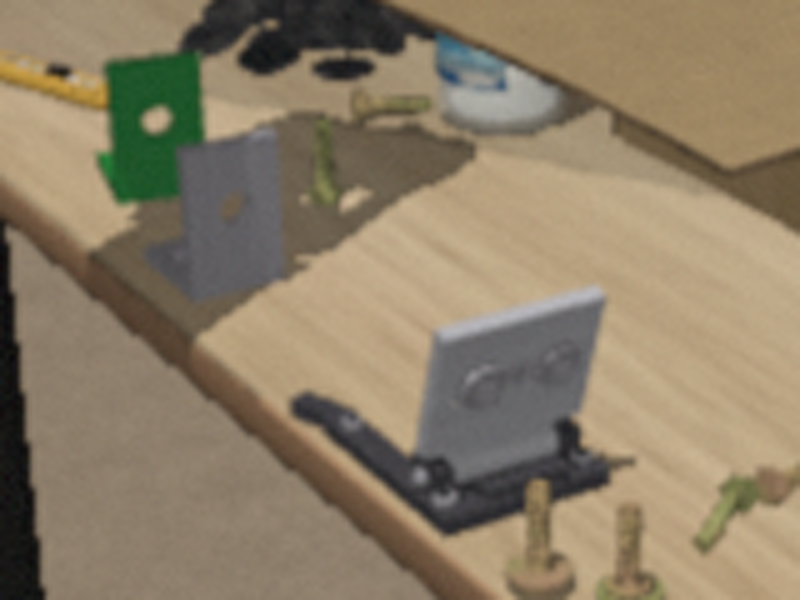

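Run:
```python
from h import *
w=lambda a,b,z:pt('wrist',260+a/5,180+b/5,z)
for q in ((232,201),(427,204),(230,408),(425,410)): print('br',w(*q,.008).round(4))
t2=lambda a,b,z:pt('top',275+a/8-.5*.875,240+b/8-.44,z)
t1=lambda a,b,z:pt('top',195+a/7.5-.43,230+b/7.5-.43,z)
for q in ((188,325),(177,457)): print('br top',t1(*q,.008).round(4))
for q in ((297,312),(320,312)): print('leg top',t1(*q,.08).round(4))
print('heel',t1(337,460,0))
for q in ((160,270),(340,270),(205,412),(340,416),(348,345)): print('jig inner',t2(*q,.01).round(4))
for q in ((97,213),(85,462),(205,244),(200,437)): print('tips/screws',t2(*q,.012).round(4))
print('leaf edge',t2(470,216,.09).round(4),t2(466,447,.09).round(4))
for q in ((302,382),(350.5,382)): print('scr wrist',pt('wrist',*q,.013).round(4))
for q in ((603,428),(695,375)):print('bolts',t2(*q,.04))
sc=lambda a,b:(200+a/5,180+b/5)
print('leaf', tri('top',(275+470/8-.44,240+216/8-.44),'scene',sc(603,292)),tri('top',(275+466/8-.44,240+447/8-.44),'scene',sc(437,337)))
print('boltc',pt('wrist',260+697/5,180+125/5,.0))
```

```text
br [0.4026 0.367  0.008 ]
br [0.4516 0.3664 0.008 ]
br [0.4016 0.312  0.008 ]
br [0.4523 0.3117 0.008 ]
br top [0.4524 0.3647 0.008 ]
br top [0.402 0.366 0.008]
leg top [0.451  0.3124 0.08  ]
leg top [0.4512 0.3041 0.08  ]
heel [0.40263717 0.3065118  0.        ]
jig inner [0.4559 0.1497 0.01  ]
jig inner [0.4574 0.0848 0.01  ]
jig inner [0.4054 0.1321 0.01  ]
jig inner [0.405  0.0838 0.01  ]
jig inner [0.4305 0.0814 0.01  ]
tips/screws [0.4758 0.1729 0.012 ]
tips/screws [0.3866 0.1743 0.012 ]
tips/screws [0.4655 0.1337 0.012 ]
tips/screws [0.3963 0.1337 0.012 ]
leaf edge [0.4687 0.0431 0.09  ] [0.3906 0.0433 0.09  ]
scr wrist [0.3946 0.1331 0.013 ]
scr wrist [0.4635 0.1334 0.013 ]
bolts [ 0.4009586  -0.00776241  0.04      ]
bolts [ 0.42021282 -0.04006579  0.04      ]
leaf [0.46799153 0.04348614 0.09134738] [0.3892731  0.04407662 0.09153652]
boltc [0.52006773 0.3853709  0.        ]
```

The bracket is at x≈0.427, yaw≈0, with its heel at y≈0.305. The jig axis is at x≈0.430 with the stop at y≈0.080. A cardboard flap overhangs at x≈0.52, z≈0.15, so I'll tilt the tool 15° towards the robot while pushing.

Emit:
play_rows(commands=[{"tx": 0,"ty": 0,"tz": 0,"wx": 0,"wy": -5,"wz": 0,"hand": 10},{"tx": 0,"ty": 0,"tz": 0,"wx": 0,"wy": -5,"wz": 0,"hand": 10},{"tx": 4,"ty": -20,"tz": 0,"wx": 0,"wy": -5,"wz": 0,"hand": 10},{"tx": 0,"ty": -25,"tz": -20,"wx": 0,"wy": 0,"wz": 0,"hand": 10},{"tx": 0,"ty": 0,"tz": -40,"wx": 0,"wy": 0,"wz": 0,"hand": 10},{"tx": 0,"ty": 0,"tz": -40,"wx": 0,"wy": 0,"wz": 0,"hand": 10},{"tx": 0,"ty": 0,"tz": -40,"wx": 0,"wy": 0,"wz": 0,"hand": 10},{"tx": 0,"ty": 0,"tz": -30,"wx": 0,"wy": 0,"wz": 0,"hand": 10},{"tx": 0,"ty": 0,"tz": -10,"wx": 0,"wy": 0,"wz": 0,"hand": 10}])

```text
time: 3.75
eef_pos: [0.4258, 0.3418, 0.069]
eef_rot: [2.081, 2.084, 0.267]
ft_force: [0.8, 0.1, 0.8]
finger_gap: 0.0096
```

Run:
```python
from h import *
for n in('scene','wrist'):
    c,K,R,t=cap(n,n+'2.png')
s=env.get_state(); print(s['eef_pos'],s['eef_rot'],s['ft_force'],s['time'],s['finger_gap'])
im=cv2.imread('pics/scene2.png');wi=cv2.imread('pics/wrist2.png')
cv2.imwrite('pics/z6.png',np.hstack([cv2.resize(im[140:260,180:300],(400,400),interpolation=cv2.INTER_CUBIC),cv2.resize(wi[180:420,200:440],(400,400))]))
```

```text
[0.42687969 0.34278315 0.07112753] [2.08035856 2.08335974 0.27144472] [-0.14279209 -0.01296838  0.17467738] 3.85 0.010061663410120152
```

View pics/z6.png

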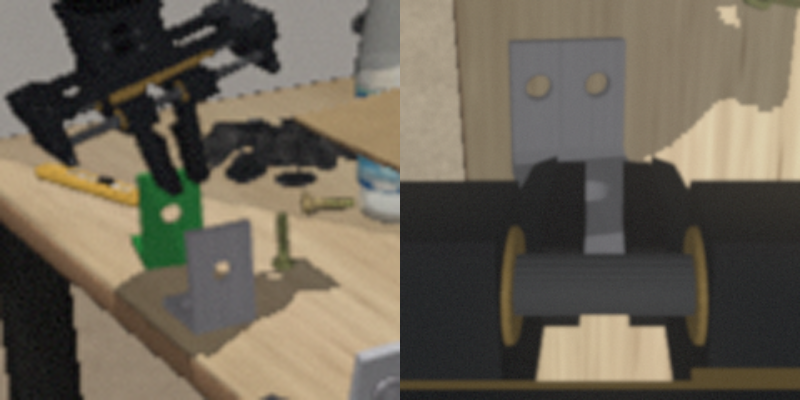

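Run:
```python
from h import *
for p in ((.427,.342,.071),(.427,.313,.08),(.402,.305,.08),(.402,.305,0)): q=px('scene',p); print(p,q,(q-[180,140])*3.333)
```

```text
(0.427, 0.342, 0.071) [240.04527179 207.07893383] [200.13089087 223.57408645]
(0.427, 0.313, 0.08) [245.05035582 207.30366628] [216.81283593 224.32311971]
(0.402, 0.305, 0.08) [237.14409831 210.39770616] [190.46127968 234.63555464]
(0.402, 0.305, 0) [239.13628125 240.402945  ] [197.10122541 334.64301568]
```

Run:
```python
from h import *
c,K,R,t=cap('scene','scene3.png')
s=env.get_state(); print(s['eef_pos'],s['time'])
im=cv2.imread('pics/scene3.png')
z=cv2.resize(im[160:250,190:290],(800,720),interpolation=cv2.INTER_CUBIC)[:600]
for p in ((.427,.342,.071),):
    q=(px('scene',p)-[190,160])*8; cv2.circle(z,tuple(int(a) for a in q),5,(0,0,255),2)
cv2.imwrite('pics/z7.png',z)
```

```text
[0.42758676 0.34339765 0.07248524] 3.9
```

View pics/z7.png

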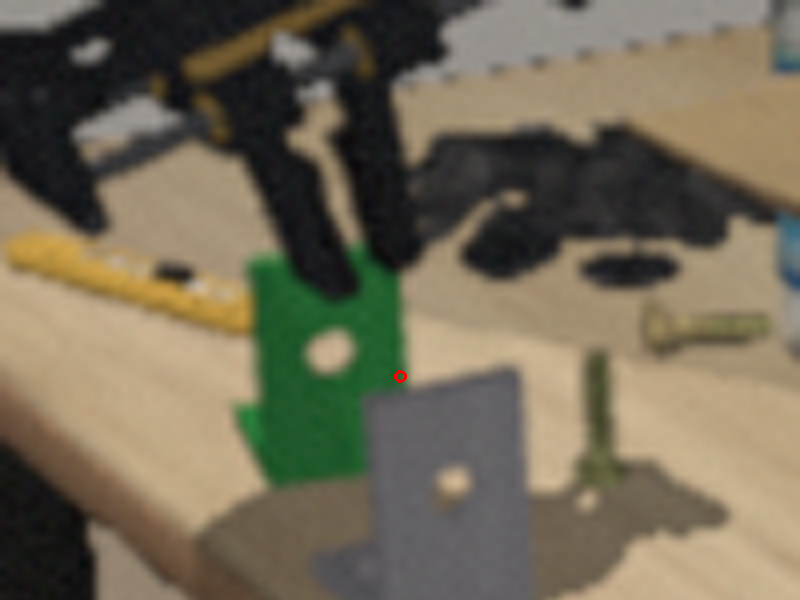

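Run:
```python
from h import *
c,K,R,t=cap('wrist','wrist3.png');cap('top','top3.png')
s=env.get_state(); T=np.array(s['eef_pos']);print(T,s['time'],s['joints'],s['eef_rot'])
Rt=cv2.Rodrigues(np.array(s['eef_rot']))[0]
w=cv2.imread('pics/wrist3.png');tp=cv2.imread('pics/top3.png')
for im,n in((w,'wrist'),(tp,'top')):
    for y in (-.013,.013):
        q=px(n,T+Rt@[0,y,0]);print(n,q); cv2.circle(im,tuple(int(a) for a in q),2,(0,0,255),1)
cv2.imwrite('pics/z8.png',np.hstack([cv2.resize(w[180:380,230:430],(400,400)),cv2.resize(tp[230:310,180:260],(400,400),interpolation=cv2.INTER_CUBIC)]))
```

```text
[0.42800441 0.3439229  0.07332134] 4.0 [ 0.53295354  0.40418473  1.76538235 -0.19398648  0.75158773  0.65856488] [2.07895772 2.08246529 0.27802998]
wrist [300.47843515 264.99345059]
wrist [346.84502957 264.98359838]
top [222.43742062 284.26914918]
top [222.50688124 274.84213667]
```

View pics/z8.png

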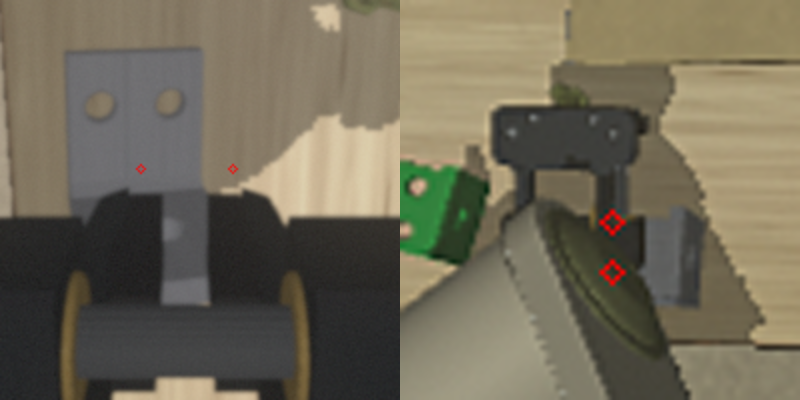

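Run:
```python
from h import *
print(tri('scene',(232.5,197),'wrist',(301,275)),tri('scene',(240.6,193.5),'wrist',(342,275)))
w=cv2.imread('pics/wrist3.png')
cv2.imwrite('pics/z9.png',cv2.resize(w[240:340,250:400],(800,533),interpolation=cv2.INTER_CUBIC))
```

```text
[0.41080316 0.34901806 0.09849413] [0.43132383 0.34821282 0.10306172]
```

View pics/z9.png

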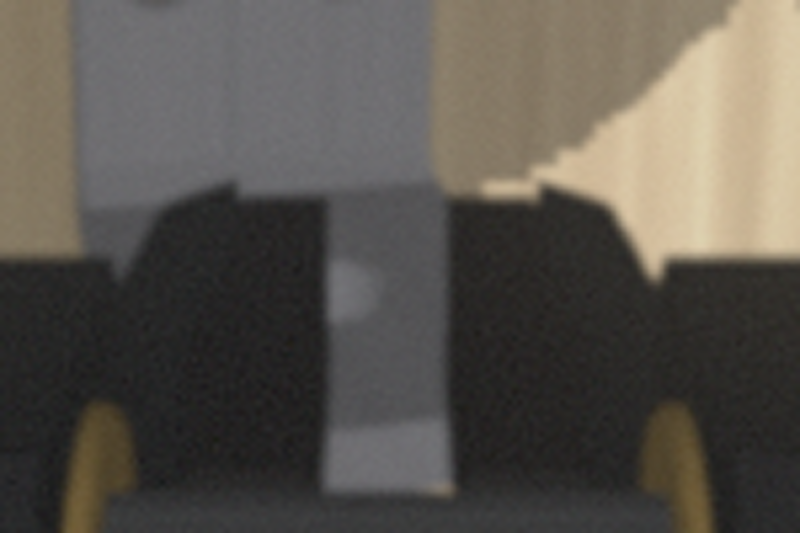

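Run:
```python
from h import *
def go(T,r,ys):
    Rt=cv2.Rodrigues(np.array(r,float))[0]
    for y in ys: print(px('scene',np.array(T)+Rt@[0,y,0]))
go([.231,-.4712,.201],[-3.0595,-.7095,0],(-.053,.053))
go([.4228,.39,.2505],[-2.2163,-2.226,.0024],(-.013,.013))
a=cv2.imread('pics/scene0.png');b=cv2.imread('pics/scene1.png')
cv2.imwrite('pics/z10.png',np.hstack([cv2.resize(a[260:420,340:540],(500,400)),cv2.resize(b[70:130,190:235],(300,400),interpolation=cv2.INTER_CUBIC)]))
s=env.get_state();print(s['eef_pos'],s['time'])
```

```text
[369.46480087 364.77203255]
[475.77937468 403.34507945]
[220.29239461 132.67689322]
[230.24459598 131.37926427]
[0.42800441 0.3439229  0.07332134] 4.0
```

View pics/z10.png

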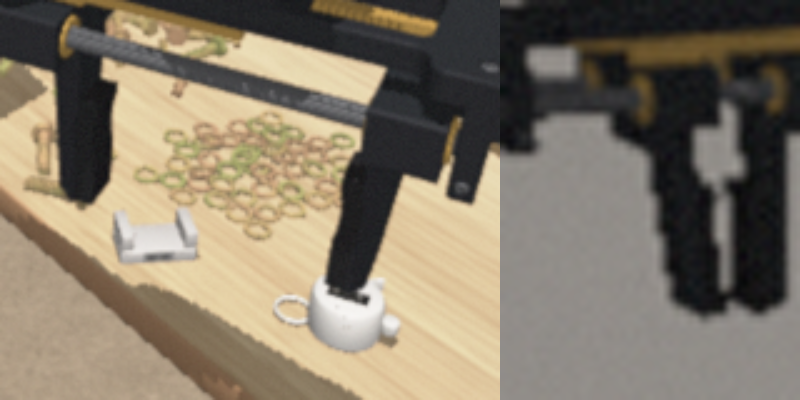

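Emit:
play_rows(commands=[{"tx": 0,"ty": 0,"tz": 0,"wx": 0,"wy": 0,"wz": 0,"hand": 10}])

```text
time: 4.1
eef_pos: [0.4278, 0.3439, 0.073]
eef_rot: [2.079, 2.083, 0.277]
ft_force: [-0.7, -0.1, 0.5]
finger_gap: 0.01
```

The finger tips triangulate about 27 mm above the reported TCP, from two camera pairs. I'll check that with a gentle touch on a clear bench spot at y≈0.395.

Emit:
play_rows(commands=[{"tx": 0,"ty": 25,"tz": 0,"wx": 0,"wy": 0,"wz": 0,"hand": 10},{"tx": 0,"ty": 27,"tz": -10,"wx": 0,"wy": 0,"wz": 0,"hand": 10},{"tx": 0,"ty": 0,"tz": -20,"wx": 0,"wy": 0,"wz": 0,"hand": 10},{"tx": 0,"ty": 0,"tz": -20,"wx": 0,"wy": 0,"wz": 0,"hand": 10},{"tx": 0,"ty": 0,"tz": -10,"wx": 0,"wy": 0,"wz": 0,"hand": 10},{"tx": 0,"ty": 0,"tz": 0,"wx": 0,"wy": 0,"wz": 0,"hand": 10}])

```text
time: 4.7
eef_pos: [0.4268, 0.3953, 0.0109]
eef_rot: [2.08, 2.084, 0.272]
ft_force: [-0.1, -0.0, -0.0]
finger_gap: 0.0098
```

Run:
```python
from h import *
c,K,R,t=cap('scene','scene4.png')
c,K,R,t=cap('wrist','wrist4.png')
s=env.get_state(); print(s['eef_pos'],s['time'],s['ft_force'])
T=np.array(s['eef_pos']);Rt=cv2.Rodrigues(np.array(s['eef_rot']))[0]
im=cv2.imread('pics/scene4.png');w=cv2.imread('pics/wrist4.png')
for y in (-.013,.013):
    for a,n in((im,'scene'),(w,'wrist')):
        q=px(n,T+Rt@[0,y,0]);print(n,q); cv2.circle(a,tuple(int(v) for v in q),2,(0,0,255),1)
cv2.imwrite('pics/z11.png',np.hstack([cv2.resize(im[160:260,190:290],(400,400),interpolation=cv2.INTER_CUBIC),cv2.resize(w[180:340,250:410],(400,400))]))
```

```text
[0.42761068 0.39586267 0.0124694 ] 4.8 [ 0.6773216   0.78133094 -0.49954259]
scene [228.23661964 223.67415837]
wrist [300.14381062 265.37476362]
scene [236.82711504 219.26045911]
wrist [346.436012   265.36036456]
```

View pics/z11.png

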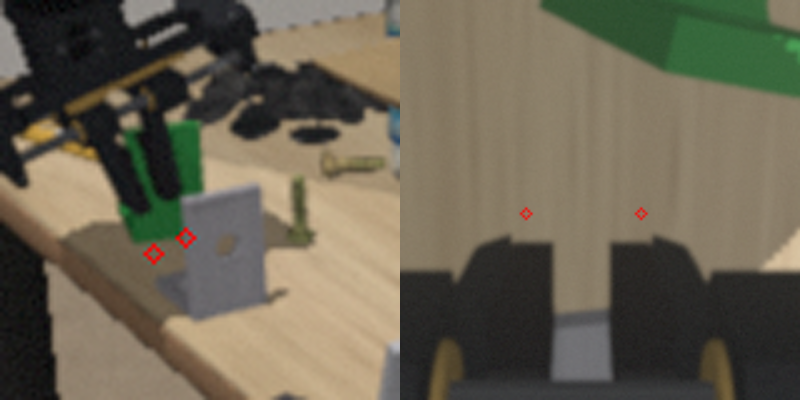

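Emit:
play_rows(commands=[{"tx": 0,"ty": 0,"tz": -6,"wx": 0,"wy": 0,"wz": 0,"hand": 10},{"tx": 0,"ty": 0,"tz": -5,"wx": 0,"wy": 0,"wz": 0,"hand": 10},{"tx": 0,"ty": 0,"tz": 0,"wx": 0,"wy": 0,"wz": 0,"hand": 10}])

```text
time: 5.1
eef_pos: [0.4268, 0.3954, -0.0001]
eef_rot: [2.08, 2.084, 0.273]
ft_force: [-0.0, -0.2, -0.4]
finger_gap: 0.0102
```

Emit:
play_rows(commands=[{"tx": 0,"ty": 0,"tz": -5,"wx": 0,"wy": 0,"wz": 0,"hand": 10},{"tx": 0,"ty": 0,"tz": -3,"wx": 0,"wy": 0,"wz": 0,"hand": 10},{"tx": 0,"ty": 0,"tz": 0,"wx": 0,"wy": 0,"wz": 0,"hand": 10}])

```text
time: 5.4
eef_pos: [0.4269, 0.3954, -0.0081]
eef_rot: [2.08, 2.084, 0.273]
ft_force: [0.9, -0.0, -0.3]
finger_gap: 0.0101
```

Emit:
play_rows(commands=[{"tx": 0,"ty": 0,"tz": -4,"wx": 0,"wy": 0,"wz": 0,"hand": 10},{"tx": 0,"ty": 0,"tz": 0,"wx": 0,"wy": 0,"wz": 0,"hand": 10}])

```text
time: 5.6
eef_pos: [0.4269, 0.3955, -0.012]
eef_rot: [2.08, 2.084, 0.273]
ft_force: [-0.7, -0.6, 0.7]
finger_gap: 0.01
```

Run:
```python
from h import *
c,K,R,t=cap('scene','scene5.png')
s=env.get_state(); print(s['eef_pos'],s['time'],s['ft_force'],s['joints'])
T=np.array(s['eef_pos']);Rt=cv2.Rodrigues(np.array(s['eef_rot']))[0]
im=cv2.imread('pics/scene5.png')
z=cv2.resize(im[170:245,190:290],(800,600),interpolation=cv2.INTER_CUBIC)
for y in (-.013,.013):
    q=(px('scene',T+Rt@[0,y,-.0])-[190,170])*8; cv2.circle(z,tuple(int(v) for v in q),4,(0,0,255),2)
cv2.imwrite('pics/z12.png',z)
```

```text
[ 0.42696025  0.39549529 -0.01184476] 5.65 [-0.79761328 -0.15706687 -0.12201859] [ 0.62076018  0.60907222  1.70474235 -0.25852412  0.62967027  0.81300355]
```

View pics/z12.png

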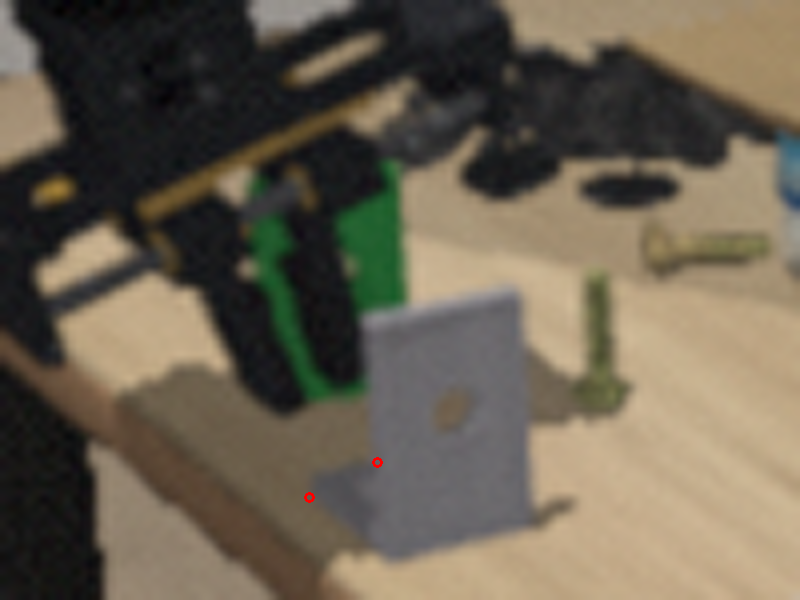

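Emit:
play_rows(commands=[{"tx": 0,"ty": 0,"tz": -5,"wx": 0,"wy": 0,"wz": 0,"hand": 10},{"tx": 0,"ty": 0,"tz": -1,"wx": 0,"wy": 0,"wz": 0,"hand": 10},{"tx": 0,"ty": 0,"tz": -1,"wx": 0,"wy": 0,"wz": 0,"hand": 10},{"tx": 0,"ty": 0,"tz": -1,"wx": 0,"wy": 0,"wz": 0,"hand": 10}])

```text
time: 6.05
eef_pos: [0.4271, 0.3956, -0.0196]
eef_rot: [2.08, 2.084, 0.274]
ft_force: [0.3, -0.3, -0.2]
finger_gap: 0.0098
```

Emit:
play_rows(commands=[{"tx": 0,"ty": 0,"tz": -2,"wx": 0,"wy": 0,"wz": 0,"hand": 10},{"tx": 0,"ty": 0,"tz": -1,"wx": 0,"wy": 0,"wz": 0,"hand": 10},{"tx": 0,"ty": 0,"tz": -1,"wx": 0,"wy": 0,"wz": 0,"hand": 10}])

```text
time: 6.35
eef_pos: [0.4271, 0.3956, -0.0237]
eef_rot: [2.08, 2.084, 0.274]
ft_force: [-0.0, 0.1, -0.3]
finger_gap: 0.0097
```

Emit:
play_rows(commands=[{"tx": 0,"ty": 0,"tz": -2,"wx": 0,"wy": 0,"wz": 0,"hand": 10},{"tx": 0,"ty": 0,"tz": -1,"wx": 0,"wy": 0,"wz": 0,"hand": 10},{"tx": 0,"ty": 0,"tz": -1,"wx": 0,"wy": 0,"wz": 0,"hand": 10}])

```text
time: 6.65
eef_pos: [0.4271, 0.3955, -0.0277]
eef_rot: [2.08, 2.084, 0.274]
ft_force: [-1.1, 0.0, -0.3]
finger_gap: 0.0098
```

Run:
```python
from h import *
c,K,R,t=cap('scene','scene6.png')
s=env.get_state(); print(s['eef_pos'],s['time'],s['ft_force'],s['eef_rot'])
im=cv2.imread('pics/scene6.png')
z=cv2.resize(im[170:245,190:290],(800,600),interpolation=cv2.INTER_CUBIC)
cv2.imwrite('pics/z13.png',z)
```

```text
[ 0.42700491  0.39550782 -0.02783348] 6.7 [ 0.50170051 -0.79739758 -0.1669993 ] [2.07959476 2.08377502 0.27331162]
```

View pics/z13.png

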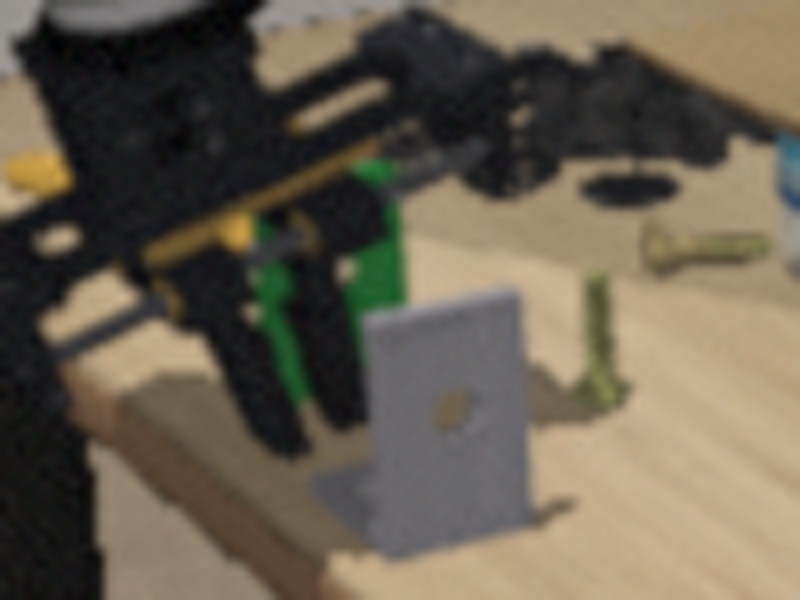

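Run:
```python
from h import *
K,R,t=load('scene')
o=-R.T@t
for u,v in ((226.25,226.9),(234,223.5)):
    d=R.T@np.linalg.solve(K,[u,v,1.])
    print([ (o+d*((y-o[1])/d[1])).round(4) for y in (.385,.395,.405)])
```

```text
[array([0.4043, 0.385 , 0.0064]), array([0.4085, 0.395 , 0.0017]), array([ 0.4127,  0.405 , -0.003 ])]
[array([0.4265, 0.385 , 0.0108]), array([0.4309, 0.395 , 0.0062]), array([0.4353, 0.405 , 0.0015])]
```

Emit:
play_rows(commands=[{"tx": 0,"ty": 0,"tz": -2,"wx": 0,"wy": 0,"wz": 0,"hand": 10},{"tx": 0,"ty": 0,"tz": -1,"wx": 0,"wy": 0,"wz": 0,"hand": 10}])

```text
time: 6.9
eef_pos: [0.427, 0.3956, -0.0308]
eef_rot: [2.08, 2.084, 0.274]
ft_force: [0.8, 0.1, -0.9]
finger_gap: 0.0101
```

Emit:
play_rows(commands=[{"tx": 0,"ty": 0,"tz": -1,"wx": 0,"wy": 0,"wz": 0,"hand": 10},{"tx": 0,"ty": 0,"tz": -1,"wx": 0,"wy": 0,"wz": 0,"hand": 10}])

```text
time: 7.1
eef_pos: [0.4272, 0.3956, -0.0324]
eef_rot: [2.079, 2.084, 0.274]
ft_force: [-4.4, -1.9, 10.0]
finger_gap: 0.0102
```

Contact at a reading of z≈−0.032. So the real tips sit about 35 mm behind the reported TCP along the tool, agreeing with the pictures. I'll allow for that (true z ≈ reading + 37 mm, true x ≈ reading − 9 mm at this tilt) and go to the tipping height.

Emit:
play_rows(commands=[{"tx": 2,"ty": 0,"tz": 20,"wx": 0,"wy": 0,"wz": 0,"hand": 10},{"tx": 4,"ty": 0,"tz": 30,"wx": 0,"wy": 0,"wz": 0,"hand": 10},{"tx": 4,"ty": -20,"tz": 15,"wx": 0,"wy": 0,"wz": 0,"hand": 10},{"tx": 0,"ty": -25,"tz": 0,"wx": 0,"wy": 0,"wz": 0,"hand": 10},{"tx": 0,"ty": -12,"tz": 0,"wx": 0,"wy": 0,"wz": 0,"hand": 10},{"tx": 0,"ty": 0,"tz": 0,"wx": 0,"wy": 0,"wz": 0,"hand": 10}])

```text
time: 7.7
eef_pos: [0.437, 0.3376, 0.0322]
eef_rot: [2.081, 2.082, 0.272]
ft_force: [0.8, -0.2, -0.0]
finger_gap: 0.0101
```

Run:
```python
from h import *
c,K,R,t=cap('scene','scene7.png')
c,K,R,t=cap('wrist','wrist7.png')
s=env.get_state(); print(s['eef_pos'],s['time'],s['ft_force'])
im=cv2.imread('pics/scene7.png');w=cv2.imread('pics/wrist7.png')
cv2.imwrite('pics/z14.png',np.hstack([cv2.resize(im[160:260,190:290],(400,400),interpolation=cv2.INTER_CUBIC),cv2.resize(w[180:340,250:410],(400,400))]))
```

```text
[0.43714135 0.33895488 0.03223961] 7.8 [-0.04589551  0.36236266 -0.79210545]
```

View pics/z14.png

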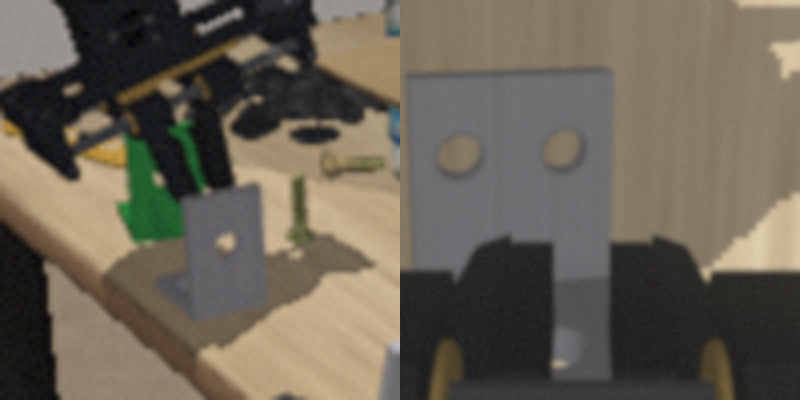

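Emit:
play_rows(commands=[{"tx": 0,"ty": -8,"tz": 0,"wx": 0,"wy": 0,"wz": 0,"hand": 10},{"tx": 0,"ty": -4,"tz": 0,"wx": 0,"wy": 0,"wz": 0,"hand": 10},{"tx": 0,"ty": -4,"tz": 0,"wx": 0,"wy": 0,"wz": 0,"hand": 10},{"tx": 0,"ty": -4,"tz": 0,"wx": 0,"wy": 0,"wz": 0,"hand": 10},{"tx": 0,"ty": -4,"tz": 0,"wx": 0,"wy": 0,"wz": 0,"hand": 10},{"tx": 0,"ty": -4,"tz": 0,"wx": 0,"wy": 0,"wz": 0,"hand": 10},{"tx": 0,"ty": -4,"tz": 0,"wx": 0,"wy": 0,"wz": 0,"hand": 10}])

```text
time: 8.5
eef_pos: [0.4371, 0.3062, 0.0324]
eef_rot: [2.079, 2.084, 0.274]
ft_force: [-0.4, -0.8, -0.8]
finger_gap: 0.0103
```

Run:
```python
from h import *
c,K,R,t=cap('scene','scene8.png')
s=env.get_state(); print(s['eef_pos'],s['time'],s['ft_force'])
im=cv2.imread('pics/scene8.png')
cv2.imwrite('pics/z15.png',cv2.resize(im[160:260,190:290],(500,500),interpolation=cv2.INTER_CUBIC))
```

```text
[0.43705888 0.30579138 0.0323594 ] 8.55 [ 0.56895627  0.67498452 -0.38702972]
```

View pics/z15.png

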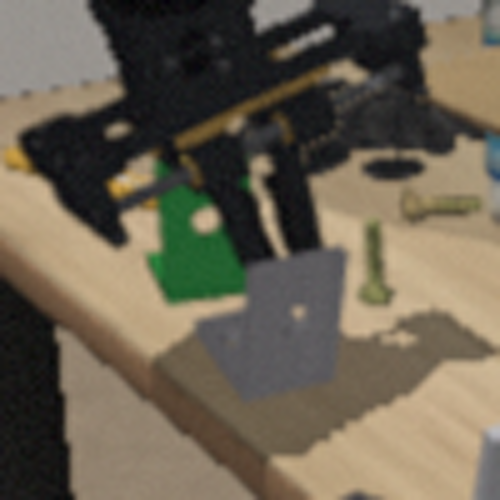

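It is tipping about its heel, leaning about 15°. I'll go on.

Emit:
play_rows(commands=[{"tx": 0,"ty": -4,"tz": -1,"wx": 0,"wy": 0,"wz": 0,"hand": 10},{"tx": 0,"ty": -4,"tz": -1,"wx": 0,"wy": 0,"wz": 0,"hand": 10},{"tx": 0,"ty": -4,"tz": -1,"wx": 0,"wy": 0,"wz": 0,"hand": 10},{"tx": 0,"ty": -4,"tz": 0,"wx": 0,"wy": 0,"wz": 0,"hand": 10},{"tx": 0,"ty": -4,"tz": 0,"wx": 0,"wy": 0,"wz": 0,"hand": 10},{"tx": 0,"ty": -4,"tz": 0,"wx": 0,"wy": 0,"wz": 0,"hand": 10},{"tx": 0,"ty": -4,"tz": 0,"wx": 0,"wy": 0,"wz": 0,"hand": 10},{"tx": 0,"ty": 0,"tz": 0,"wx": 0,"wy": 0,"wz": 0,"hand": 10}])

```text
time: 9.35
eef_pos: [0.4371, 0.2781, 0.0294]
eef_rot: [2.08, 2.083, 0.274]
ft_force: [0.2, 0.0, 0.9]
finger_gap: 0.0096
```

Run:
```python
from h import *
c,K,R,t=cap('scene','scene9.png')
s=env.get_state(); print(s['eef_pos'],s['time'],s['ft_force'])
im=cv2.imread('pics/scene9.png')
cv2.imwrite('pics/z16.png',cv2.resize(im[160:280,190:310],(600,600),interpolation=cv2.INTER_CUBIC))
```

```text
[0.43715257 0.27837863 0.02949185] 9.4 [-0.04746576 -0.10419692 -0.62171439]
```

View pics/z16.png

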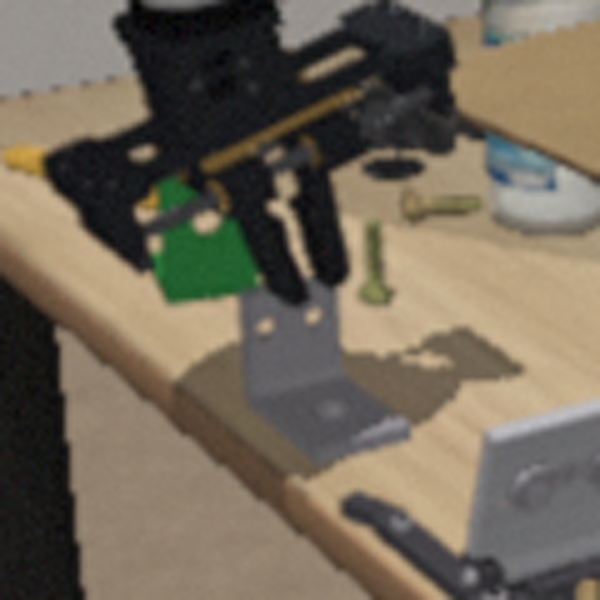

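The bracket has tipped: long leg flat, short leg standing. I'll lift, go behind and measure it.

Emit:
play_rows(commands=[{"tx": 0,"ty": 0,"tz": 30,"wx": 0,"wy": 0,"wz": 0,"hand": 10},{"tx": 0,"ty": 0,"tz": 40,"wx": 0,"wy": 0,"wz": 0,"hand": 10},{"tx": 0,"ty": 35,"tz": 10,"wx": 0,"wy": 0,"wz": 0,"hand": 10},{"tx": 0,"ty": 35,"tz": 0,"wx": 0,"wy": 0,"wz": 0,"hand": 10},{"tx": 0,"ty": 0,"tz": 0,"wx": 0,"wy": 0,"wz": 0,"hand": 10}])

```text
time: 9.9
eef_pos: [0.437, 0.3516, 0.11]
eef_rot: [2.077, 2.086, 0.277]
ft_force: [-0.2, -0.1, -0.9]
finger_gap: 0.0098
```

Run:
```python
from h import *
for n in ('top','scene','wrist'): cap(n,n+'10.png')
s=env.get_state(); print(s['eef_pos'],s['time'],s['ft_force'])
im=cv2.imread('pics/top10.png')
cv2.imwrite('pics/z17.png',cv2.resize(im[240:310,200:293],(797,600),interpolation=cv2.INTER_CUBIC))
im=cv2.imread('pics/scene10.png')
cv2.imwrite('pics/z18.png',cv2.resize(im[200:290,220:340],(800,600),interpolation=cv2.INTER_CUBIC))
```

```text
[0.43674903 0.34814924 0.10898017] 10.05 [-0.52680024 -0.63950114 -0.61620828]
```

View pics/z17.png

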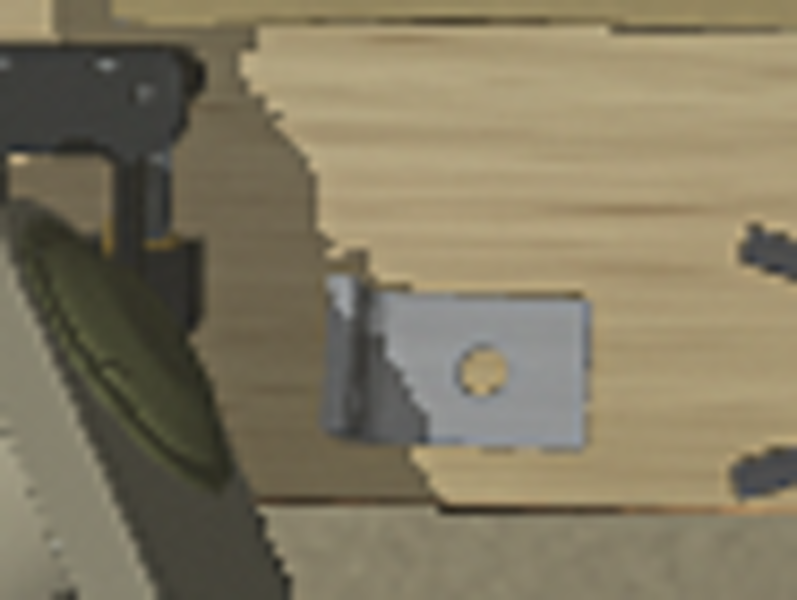

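View pics/z18.png

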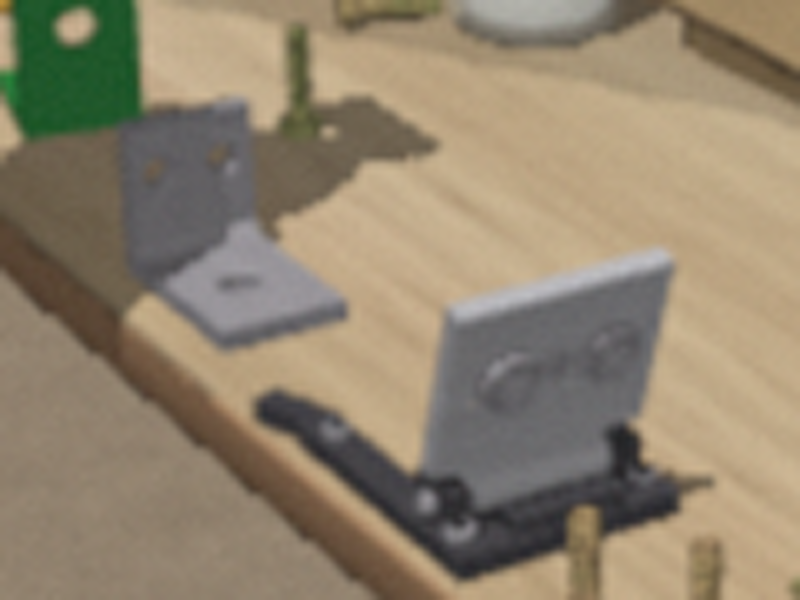

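View pics/wrist10.png

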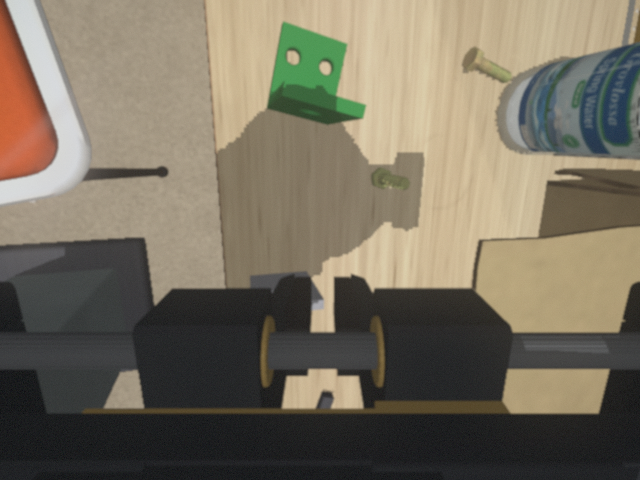

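Run:
```python
from h import *
f=lambda a,b,z:pt('top',200+(a+.5)/8.57-.5,240+(b+.5)/8.57-.5,z)
for q in ((590,297),(583,448),(482,371),(405,291),(440,441)): print(f(*q,.008).round(4))
for q in ((327,275),(325,430)): print('short top outer',f(*q,.06).round(4))
```

```text
[0.4518 0.2249 0.008 ]
[0.4013 0.2253 0.008 ]
[0.4262 0.26   0.008 ]
[0.4524 0.2869 0.008 ]
[0.4025 0.2729 0.008 ]
short top outer [0.4519 0.3056 0.06  ]
short top outer [0.4021 0.3038 0.06  ]
```

Run:
```python
from h import *
s=env.get_state();T=np.array(s['eef_pos']);Rt=cv2.Rodrigues(np.array(s['eef_rot']))[0]
im=cv2.imread('pics/scene10.png')
z=cv2.resize(im[100:205,190:330],(800,600),interpolation=cv2.INTER_CUBIC);k=800/140
for y in (-.013,.013):
  for d in (-.035,-.055,-.075,-.095,-.115):
    q=(px('scene',T+Rt@[0,y,d])-[190,100])*k; cv2.circle(z,tuple(int(v) for v in q),4,(0,0,255),2)
cv2.imwrite('pics/z19.png',z)
```

```text
(no output)
```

View pics/z19.png

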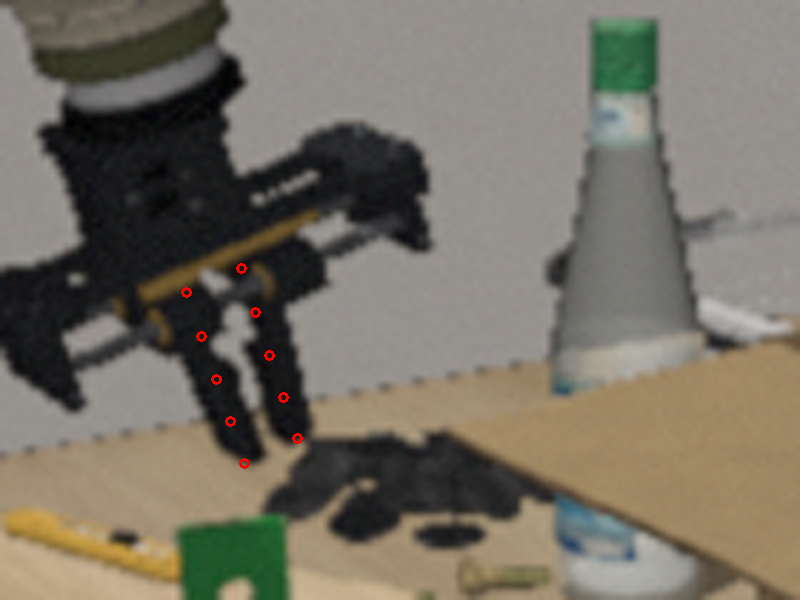

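Emit:
play_rows(commands=[{"tx": 0,"ty": -5,"tz": -40,"wx": 0,"wy": 0,"wz": 0,"hand": 10},{"tx": 0,"ty": -5,"tz": -40,"wx": 0,"wy": 0,"wz": 0,"hand": 10},{"tx": 0,"ty": 0,"tz": -30,"wx": 0,"wy": 0,"wz": 0,"hand": 10},{"tx": 0,"ty": 0,"tz": -14,"wx": 0,"wy": 0,"wz": 0,"hand": 10},{"tx": 0,"ty": -10,"tz": -2,"wx": 0,"wy": 0,"wz": 0,"hand": 10},{"tx": 0,"ty": -10,"tz": 0,"wx": 0,"wy": 0,"wz": 0,"hand": 10},{"tx": 0,"ty": -8,"tz": 0,"wx": 0,"wy": 0,"wz": 0,"hand": 10},{"tx": 0,"ty": 0,"tz": 0,"wx": 0,"wy": 0,"wz": 0,"hand": 10}])

```text
time: 10.85
eef_pos: [0.4376, 0.3095, -0.0156]
eef_rot: [2.081, 2.082, 0.275]
ft_force: [0.3, 0.1, 0.5]
finger_gap: 0.0102
```

Run:
```python
from h import *
for n in ('top','scene'): cap(n,n+'11.png')
s=env.get_state(); print(s['eef_pos'],s['time'],s['ft_force'])
im=cv2.imread('pics/top11.png')
a=cv2.resize(im[240:310,200:270],(400,400),interpolation=cv2.INTER_CUBIC)
im=cv2.imread('pics/scene11.png')
cv2.imwrite('pics/z20.png',np.hstack([a,cv2.resize(im[170:290,200:320],(400,400),interpolation=cv2.INTER_CUBIC)]))
```

```text
[ 0.43759226  0.31042617 -0.01574833] 10.95 [ 0.86560504 -0.29179152  0.05143097]
```

View pics/z20.png

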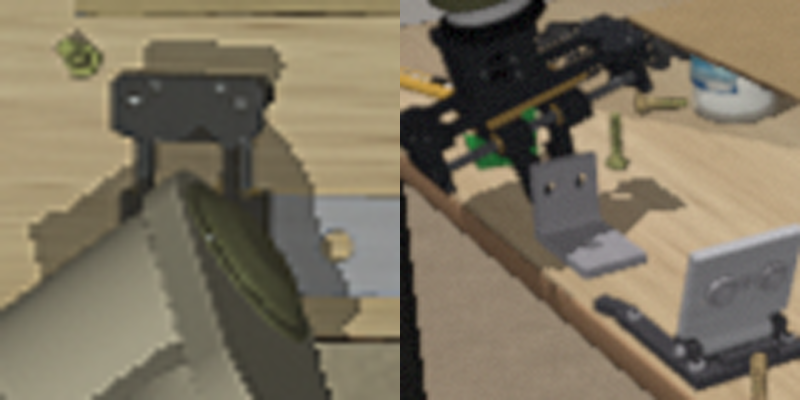

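Emit:
play_rows(commands=[{"tx": 0,"ty": -5,"tz": 0,"wx": 0,"wy": 0,"wz": 0,"hand": 10},{"tx": 0.5,"ty": -6,"tz": 0,"wx": 0,"wy": 0,"wz": 0,"hand": 10},{"tx": 0.5,"ty": -6,"tz": 0,"wx": 0,"wy": 0,"wz": 0,"hand": 10},{"tx": 0.5,"ty": -6,"tz": 0,"wx": 0,"wy": 0,"wz": 0,"hand": 10},{"tx": 0.5,"ty": -6,"tz": 0,"wx": 0,"wy": 0,"wz": 0,"hand": 10},{"tx": 0.5,"ty": -6,"tz": 0,"wx": 0,"wy": 0,"wz": 0,"hand": 10},{"tx": 0.5,"ty": -6,"tz": 0,"wx": 0,"wy": 0,"wz": 0,"hand": 10},{"tx": 0,"ty": -6,"tz": 0,"wx": 0,"wy": 0,"wz": 0,"hand": 10}])

```text
time: 11.75
eef_pos: [0.4402, 0.2631, -0.0166]
eef_rot: [2.08, 2.084, 0.274]
ft_force: [0.4, 3.9, 2.6]
finger_gap: 0.01
```

Run:
```python
from h import *
for n in ('top','scene'): cap(n,n+'12.png')
s=env.get_state(); print(s['eef_pos'],s['time'],s['ft_force'])
im=cv2.imread('pics/top12.png')
a=cv2.resize(im[250:310,220:330],(800,436),interpolation=cv2.INTER_CUBIC)
cv2.imwrite('pics/z21.png',a)
im=cv2.imread('pics/scene12.png')
cv2.imwrite('pics/z22.png',cv2.resize(im[170:290,200:360],(800,600),interpolation=cv2.INTER_CUBIC))
```

```text
[ 0.43969262  0.26251607 -0.01691241] 11.85 [-0.83516803 -0.26585397  0.96971104]
```

View pics/z21.png

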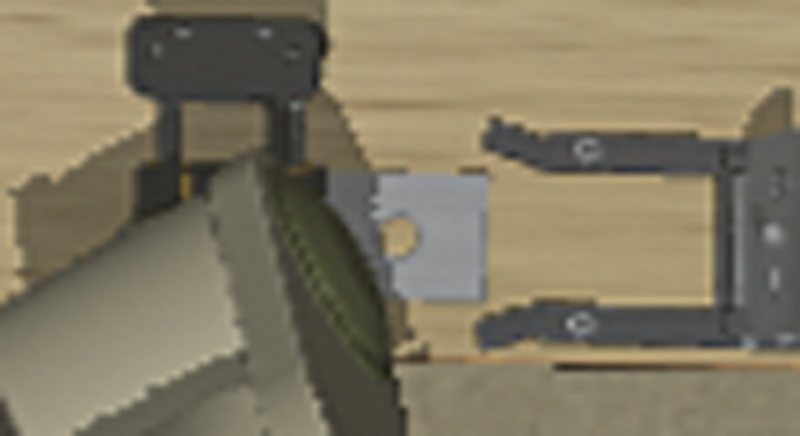

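View pics/z22.png

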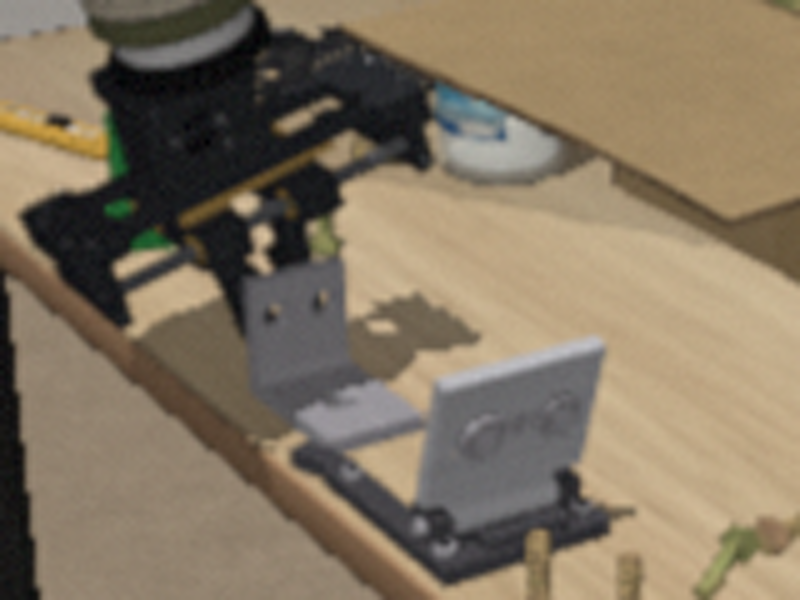

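Well aligned with the channel. I'll push straight on.

Emit:
play_rows(commands=[{"tx": 0,"ty": -6,"tz": 0,"wx": 0,"wy": 0,"wz": 0,"hand": 10},{"tx": 0,"ty": -6,"tz": 0,"wx": 0,"wy": 0,"wz": 0,"hand": 10},{"tx": 0,"ty": -6,"tz": 0,"wx": 0,"wy": 0,"wz": 0,"hand": 10},{"tx": 0,"ty": -6,"tz": 0,"wx": 0,"wy": 0,"wz": 0,"hand": 10},{"tx": 0,"ty": -6,"tz": 0,"wx": 0,"wy": 0,"wz": 0,"hand": 10},{"tx": 0,"ty": -6,"tz": 0,"wx": 0,"wy": 0,"wz": 0,"hand": 10}])

```text
time: 12.45
eef_pos: [0.4401, 0.227, -0.0166]
eef_rot: [2.08, 2.084, 0.274]
ft_force: [0.1, 1.5, -1.9]
finger_gap: 0.0099
```

Emit:
play_rows(commands=[{"tx": 0,"ty": -6,"tz": 0,"wx": 0,"wy": 0,"wz": 0,"hand": 10},{"tx": 0,"ty": -6,"tz": 0,"wx": 0,"wy": 0,"wz": 0,"hand": 10},{"tx": 0,"ty": -6,"tz": 0,"wx": 0,"wy": 0,"wz": 0,"hand": 10}])

```text
time: 12.75
eef_pos: [0.4401, 0.2091, -0.0166]
eef_rot: [2.08, 2.084, 0.274]
ft_force: [0.7, 2.1, -1.2]
finger_gap: 0.0099
```

Run:
```python
from h import *
for n in ('top','scene'): cap(n,n+'13.png')
s=env.get_state(); print(s['eef_pos'],s['time'],s['ft_force'])
im=cv2.imread('pics/top13.png')
a=cv2.resize(im[250:310,220:330],(800,436),interpolation=cv2.INTER_CUBIC)
cv2.imwrite('pics/z23.png',a)
im=cv2.imread('pics/scene13.png')
cv2.imwrite('pics/z24.png',cv2.resize(im[170:290,200:360],(800,600),interpolation=cv2.INTER_CUBIC))
```

```text
[ 0.44004383  0.2088     -0.01659572] 12.85 [-0.44909367 -0.27838545 -0.77693247]
```

View pics/z23.png

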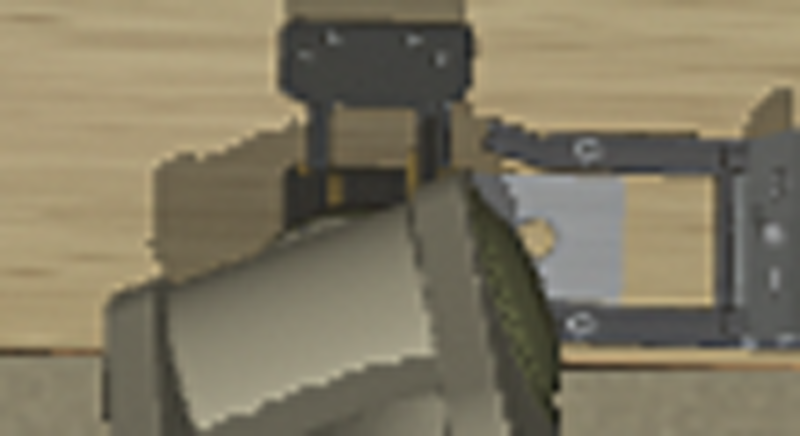

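View pics/z24.png

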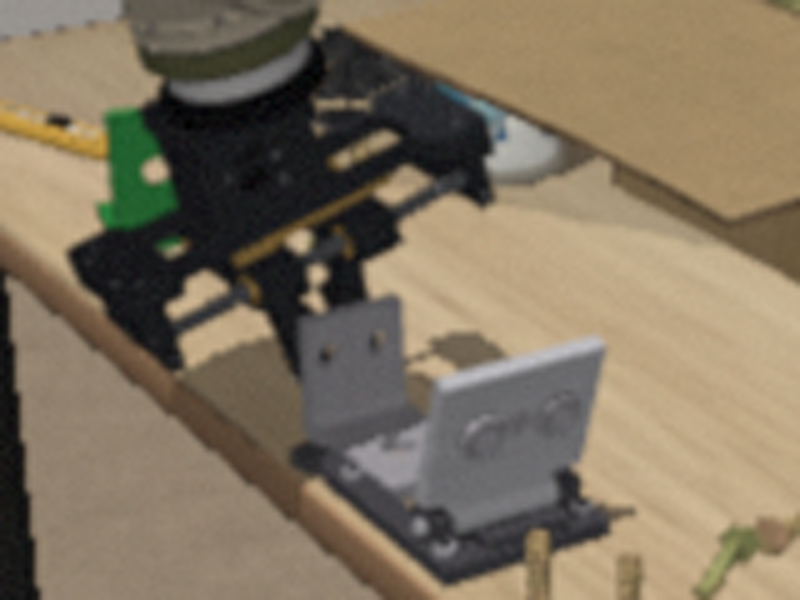

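Emit:
play_rows(commands=[{"tx": 0,"ty": -6,"tz": 0,"wx": 0,"wy": 0,"wz": 0,"hand": 10},{"tx": 0,"ty": -6,"tz": 0,"wx": 0,"wy": 0,"wz": 0,"hand": 10},{"tx": 0,"ty": -6,"tz": 0,"wx": 0,"wy": 0,"wz": 0,"hand": 10},{"tx": 0,"ty": -6,"tz": 0,"wx": 0,"wy": 0,"wz": 0,"hand": 10},{"tx": 0,"ty": -4,"tz": 0,"wx": 0,"wy": 0,"wz": 0,"hand": 10},{"tx": 0,"ty": -2,"tz": 0,"wx": 0,"wy": 0,"wz": 0,"hand": 10}])

```text
time: 13.45
eef_pos: [0.4402, 0.1792, -0.0165]
eef_rot: [2.08, 2.083, 0.274]
ft_force: [0.4, 3.1, 1.7]
finger_gap: 0.0101
```

Emit:
play_rows(commands=[{"tx": 0,"ty": -2,"tz": 0,"wx": 0,"wy": 0,"wz": 0,"hand": 10},{"tx": 0,"ty": -2,"tz": 0,"wx": 0,"wy": 0,"wz": 0,"hand": 10}])

```text
time: 13.65
eef_pos: [0.4402, 0.1756, -0.0165]
eef_rot: [2.079, 2.084, 0.274]
ft_force: [0.4, 2.8, 1.6]
finger_gap: 0.0098
```

Emit:
play_rows(commands=[{"tx": 0,"ty": -1,"tz": 0,"wx": 0,"wy": 0,"wz": 0,"hand": 10},{"tx": 0,"ty": -1,"tz": 0,"wx": 0,"wy": 0,"wz": 0,"hand": 10}])

```text
time: 13.85
eef_pos: [0.4402, 0.1736, -0.0165]
eef_rot: [2.079, 2.084, 0.274]
ft_force: [1.7, 3.2, 2.5]
finger_gap: 0.0103
```

Emit:
play_rows(commands=[{"tx": 0,"ty": -1,"tz": 0,"wx": 0,"wy": 0,"wz": 0,"hand": 10},{"tx": 0,"ty": -1,"tz": 0,"wx": 0,"wy": 0,"wz": 0,"hand": 10}])

```text
time: 14.05
eef_pos: [0.4406, 0.1722, -0.0163]
eef_rot: [2.08, 2.083, 0.277]
ft_force: [0.0, 18.4, 3.8]
finger_gap: 0.0099
```

Emit:
play_rows(commands=[{"tx": 0,"ty": -1,"tz": 0,"wx": 0,"wy": 0,"wz": 0,"hand": 10},{"tx": 0,"ty": 0,"tz": 0,"wx": 0,"wy": 0,"wz": 0,"hand": 10}])

```text
time: 14.25
eef_pos: [0.4408, 0.1721, -0.0159]
eef_rot: [2.08, 2.082, 0.279]
ft_force: [0.5, 21.5, 4.7]
finger_gap: 0.0099
```

Run:
```python
from h import *
for n in ('top','scene'): cap(n,n+'14.png')
s=env.get_state(); print(s['eef_pos'],s['time'],s['ft_force'])
im=cv2.imread('pics/top14.png')
a=cv2.resize(im[250:310,240:350],(800,436),interpolation=cv2.INTER_CUBIC)
cv2.imwrite('pics/z25.png',a)
im=cv2.imread('pics/scene14.png')
cv2.imwrite('pics/z26.png',cv2.resize(im[200:300,240:360],(720,600),interpolation=cv2.INTER_CUBIC))
```

```text
[ 0.44078677  0.17209549 -0.01597144] 14.35 [-0.10852225 21.80165281  4.87413953]
```

View pics/z25.png

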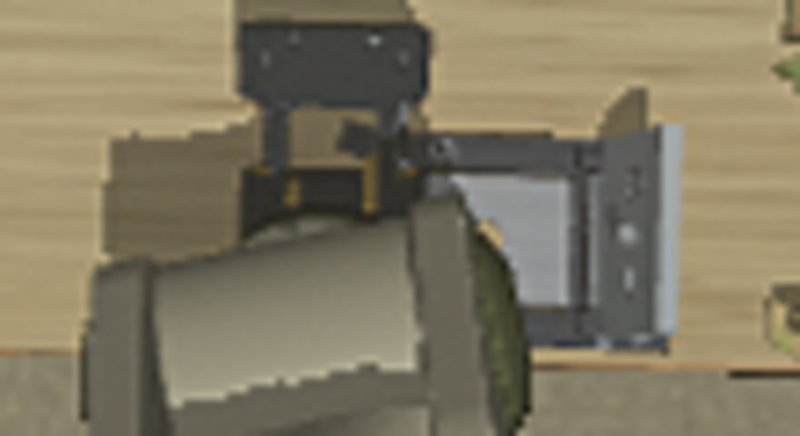

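View pics/z26.png

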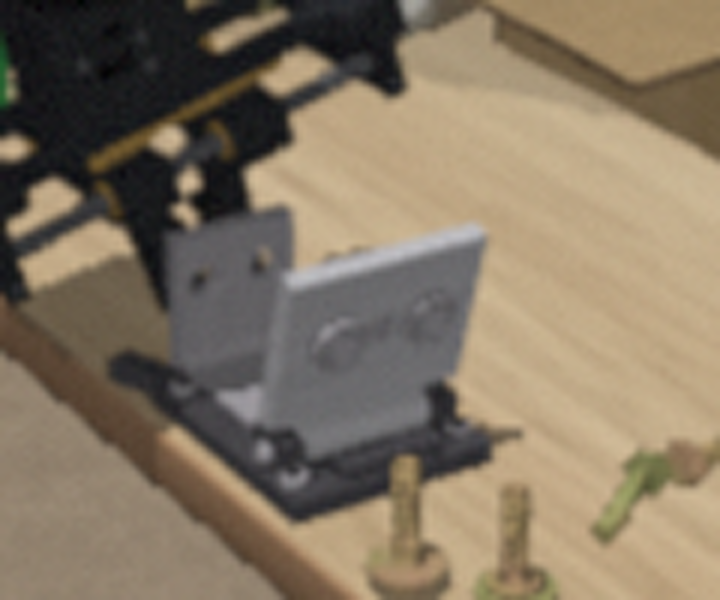

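Home against the stop at 21 N; the reading y stuck at 0.172. I'll back off, lift and check with the top view.

Emit:
play_rows(commands=[{"tx": 0,"ty": 8,"tz": 0,"wx": 0,"wy": 0,"wz": 0,"hand": 10},{"tx": 0,"ty": 15,"tz": 0,"wx": 0,"wy": 0,"wz": 0,"hand": 10},{"tx": -2,"ty": 5,"tz": 30,"wx": 0,"wy": 0,"wz": 0,"hand": 10},{"tx": -2,"ty": 0,"tz": 40,"wx": 0,"wy": 0,"wz": 0,"hand": 10},{"tx": -2,"ty": 0,"tz": 40,"wx": 0,"wy": 0,"wz": 0,"hand": 10},{"tx": -2,"ty": -20,"tz": 25,"wx": 0,"wy": 0,"wz": 0,"hand": 10},{"tx": 0,"ty": -35,"tz": 0,"wx": 0,"wy": 0,"wz": 0,"hand": 10},{"tx": 0,"ty": -35,"tz": 0,"wx": 0,"wy": 0,"wz": 0,"hand": 10},{"tx": 0,"ty": -35,"tz": 0,"wx": 0,"wy": 0,"wz": 0,"hand": 10},{"tx": 0,"ty": -35,"tz": 0,"wx": 0,"wy": 0,"wz": 0,"hand": 10},{"tx": 0,"ty": -25,"tz": 0,"wx": 0,"wy": 0,"wz": 0,"hand": 10},{"tx": 0,"ty": 0,"tz": 0,"wx": 0,"wy": 0,"wz": 0,"hand": 10}])

```text
time: 15.55
eef_pos: [0.4317, 0.0112, 0.1181]
eef_rot: [2.084, 2.08, 0.272]
ft_force: [-0.7, 0.5, -0.6]
finger_gap: 0.0099
```

Run:
```python
from h import *
for n in ('top','scene','wrist'): cap(n,n+'15.png')
s=env.get_state(); print(s['eef_pos'],s['time'],s['ft_force'])
im=cv2.imread('pics/top15.png')
cv2.imwrite('pics/z27.png',cv2.resize(im[250:310,240:350],(800,436),interpolation=cv2.INTER_CUBIC))
im=cv2.imread('pics/wrist15.png')
cv2.imwrite('pics/z28.png',im)
```

```text
[0.43166014 0.01403566 0.11809747] 15.7 [-0.19390205  0.04996941 -0.28959558]
```

View pics/z27.png

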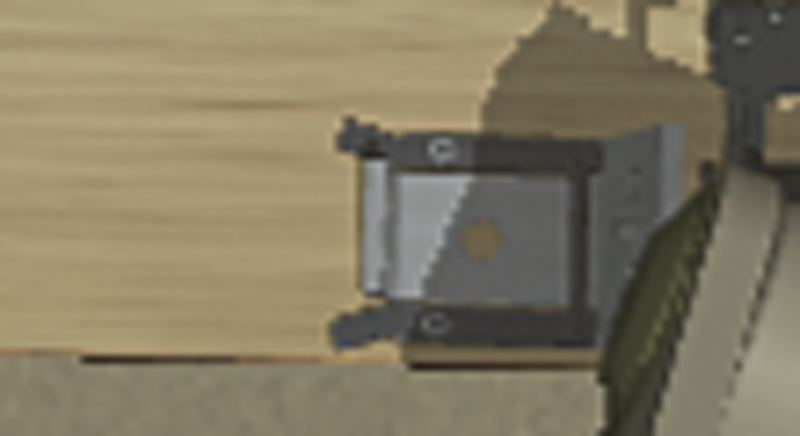

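View pics/z28.png

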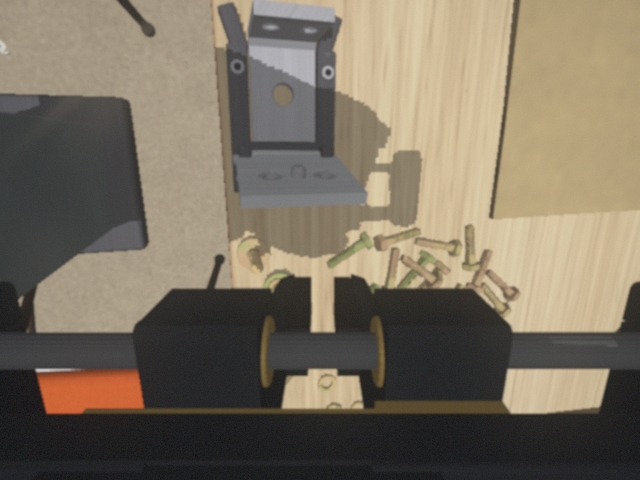

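View pics/scene15.png

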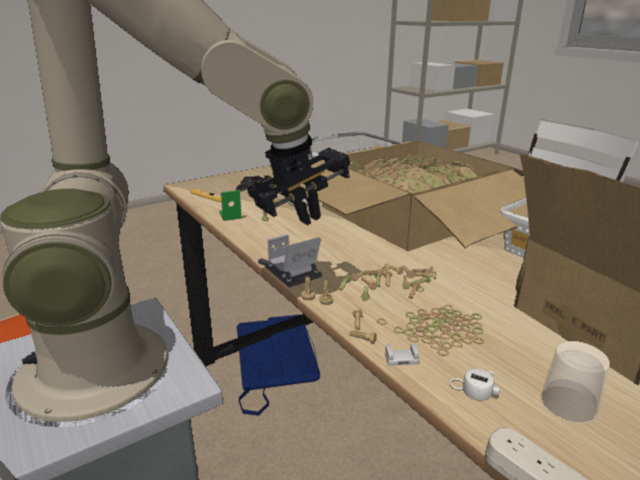

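The bracket's end is flush on the stop, the hole is visible at (282,95) in the wrist view, and the bolts stand clear. I'll descend behind the leaf.

Emit:
play_rows(commands=[{"tx": 0,"ty": 0,"tz": -30,"wx": 0,"wy": 0,"wz": 0,"hand": 10},{"tx": 0,"ty": 0,"tz": -30,"wx": 0,"wy": 0,"wz": 0,"hand": 10},{"tx": 0,"ty": 0,"tz": -20,"wx": 0,"wy": 0,"wz": 0,"hand": 10},{"tx": 0,"ty": 6,"tz": 0,"wx": 0,"wy": 0,"wz": 0,"hand": 10},{"tx": 0,"ty": 0,"tz": 0,"wx": 0,"wy": 0,"wz": 0,"hand": 10}])

```text
time: 16.2
eef_pos: [0.432, 0.0209, 0.0387]
eef_rot: [2.078, 2.086, 0.274]
ft_force: [-0.8, 0.8, -0.3]
finger_gap: 0.0103
```

Run:
```python
from h import *
for n in ('scene','wrist'): cap(n,n+'16.png')
s=env.get_state(); print(s['eef_pos'],s['time'],s['ft_force'])
im=cv2.imread('pics/scene16.png');w=cv2.imread('pics/wrist16.png')
cv2.imwrite('pics/z29.png',np.hstack([cv2.resize(im[200:320,240:360],(400,400),interpolation=cv2.INTER_CUBIC),cv2.resize(w[100:340,200:440],(400,400))]))
```

```text
[0.4327351  0.0200871  0.03950423] 16.3 [ 0.08198208 -0.94168011  0.1312798 ]
```

View pics/z29.png

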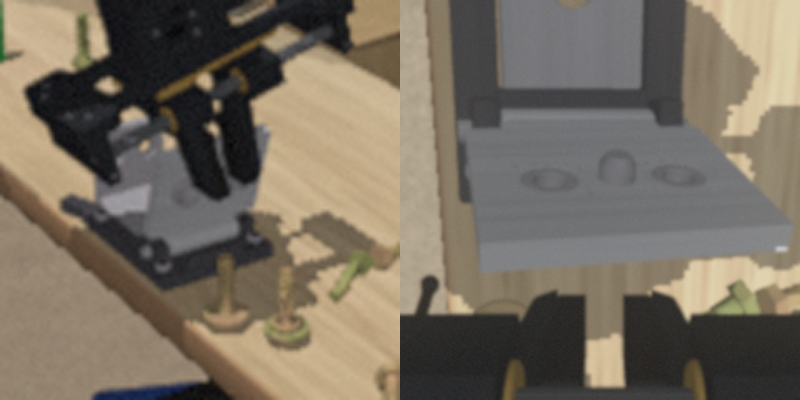

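Emit:
play_rows(commands=[{"tx": 0,"ty": 8,"tz": 0,"wx": 0,"wy": 0,"wz": 0,"hand": 10},{"tx": 0,"ty": 5,"tz": 0,"wx": 0,"wy": 0,"wz": 0,"hand": 10},{"tx": 0,"ty": 4,"tz": 0,"wx": 0,"wy": 0,"wz": 0,"hand": 10},{"tx": 0,"ty": 4,"tz": 0,"wx": 0,"wy": 0,"wz": 0,"hand": 10},{"tx": 0,"ty": 4,"tz": 0,"wx": 0,"wy": 0,"wz": 0,"hand": 10},{"tx": 0,"ty": 4,"tz": 0,"wx": 0,"wy": 0,"wz": 0,"hand": 10},{"tx": 0,"ty": 4,"tz": 0,"wx": 0,"wy": 0,"wz": 0,"hand": 10}])

```text
time: 17.0
eef_pos: [0.432, 0.0529, 0.0384]
eef_rot: [2.08, 2.084, 0.274]
ft_force: [-0.1, -0.0, -0.3]
finger_gap: 0.01
```

Emit:
play_rows(commands=[{"tx": 0,"ty": 4,"tz": 0,"wx": 0,"wy": 0,"wz": 0,"hand": 10},{"tx": 0,"ty": 4,"tz": 0,"wx": 0,"wy": 0,"wz": 0,"hand": 10},{"tx": 0,"ty": 4,"tz": 0,"wx": 0,"wy": 0,"wz": 0,"hand": 10},{"tx": 0,"ty": 4,"tz": 0,"wx": 0,"wy": 0,"wz": 0,"hand": 10}])

```text
time: 17.4
eef_pos: [0.432, 0.069, 0.0384]
eef_rot: [2.08, 2.084, 0.274]
ft_force: [-0.2, 0.9, 0.2]
finger_gap: 0.0098
```

Run:
```python
from h import *
for n in ('scene','wrist'): cap(n,n+'17.png')
s=env.get_state(); print(s['eef_pos'],s['time'],s['ft_force'])
im=cv2.imread('pics/scene17.png');w=cv2.imread('pics/wrist17.png')
cv2.imwrite('pics/z30.png',np.hstack([cv2.resize(im[200:320,240:360],(400,400),interpolation=cv2.INTER_CUBIC),cv2.resize(w[100:340,200:440],(400,400))]))
```

```text
[0.43199273 0.06905641 0.0383756 ] 17.5 [ 0.54122338 -0.20151148  0.0716917 ]
```

View pics/z30.png

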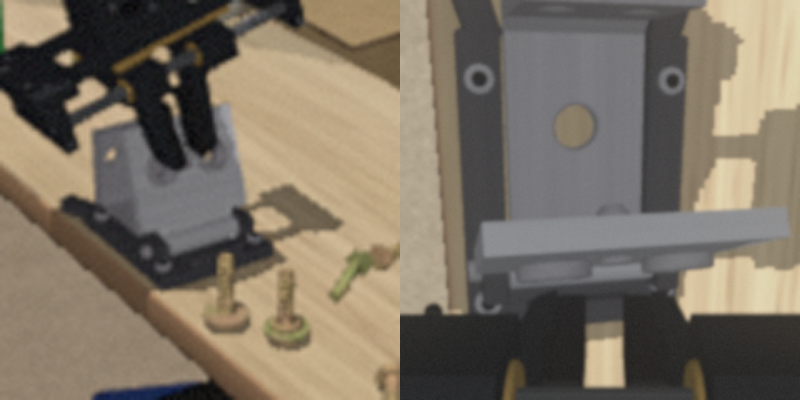

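The leaf is past upright and coming over. I'll push on until it falls.

Emit:
play_rows(commands=[{"tx": 0,"ty": 4,"tz": 0,"wx": 0,"wy": 0,"wz": 0,"hand": 10},{"tx": 0,"ty": 4,"tz": 0,"wx": 0,"wy": 0,"wz": 0,"hand": 10},{"tx": 0,"ty": 4,"tz": 0,"wx": 0,"wy": 0,"wz": 0,"hand": 10},{"tx": 0,"ty": 4,"tz": 0,"wx": 0,"wy": 0,"wz": 0,"hand": 10},{"tx": 0,"ty": 0,"tz": 0,"wx": 0,"wy": 0,"wz": 0,"hand": 10},{"tx": 0,"ty": 0,"tz": 0,"wx": 0,"wy": 0,"wz": 0,"hand": 10}])

```text
time: 18.1
eef_pos: [0.4321, 0.0847, 0.0384]
eef_rot: [2.079, 2.084, 0.274]
ft_force: [0.3, 0.3, -0.2]
finger_gap: 0.01
```

Run:
```python
from h import *
for n in ('scene','wrist'): cap(n,n+'18.png')
s=env.get_state(); print(s['eef_pos'],s['time'],s['ft_force'])
im=cv2.imread('pics/scene18.png');w=cv2.imread('pics/wrist18.png')
cv2.imwrite('pics/z31.png',np.hstack([cv2.resize(im[200:320,240:360],(400,400),interpolation=cv2.INTER_CUBIC),cv2.resize(w[100:340,200:440],(400,400))]))
```

```text
[0.43208472 0.08452872 0.03840525] 18.2 [-0.40465468  0.44188944 -0.70051814]
```

View pics/z31.png

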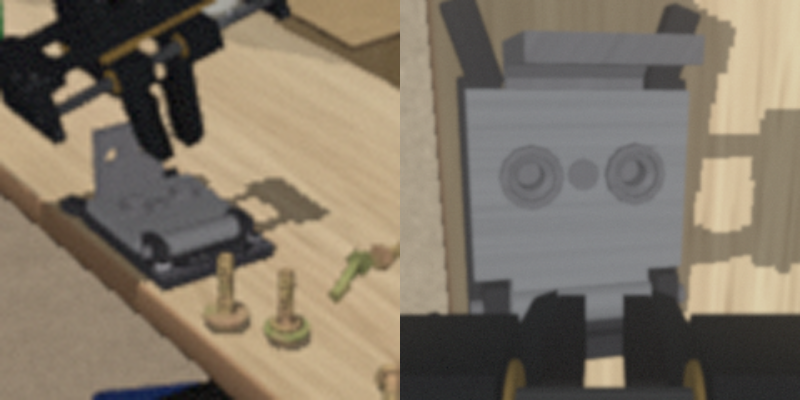

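The leaf has dropped. I'll retreat upward and check that it lies flat.

Emit:
play_rows(commands=[{"tx": 0,"ty": -5,"tz": 30,"wx": 0,"wy": 0,"wz": 0,"hand": 10},{"tx": -2,"ty": 0,"tz": 40,"wx": 0,"wy": 0,"wz": 0,"hand": 10},{"tx": -5,"ty": 0,"tz": 40,"wx": 0,"wy": 0,"wz": 0,"hand": 10},{"tx": -5,"ty": -30,"tz": 20,"wx": 0,"wy": 0,"wz": 0,"hand": 10},{"tx": 0,"ty": -40,"tz": 0,"wx": 0,"wy": 0,"wz": 0,"hand": 10},{"tx": 0,"ty": -40,"tz": 0,"wx": 0,"wy": 0,"wz": 0,"hand": 10},{"tx": 0,"ty": -40,"tz": 0,"wx": 0,"wy": 0,"wz": 0,"hand": 10},{"tx": 0,"ty": -40,"tz": 0,"wx": 0,"wy": 0,"wz": 0,"hand": 10},{"tx": 0,"ty": -20,"tz": 0,"wx": 0,"wy": 0,"wz": 0,"hand": 10},{"tx": 0,"ty": 0,"tz": 0,"wx": 0,"wy": 0,"wz": 0,"hand": 10}])

```text
time: 19.2
eef_pos: [0.4199, -0.1326, 0.1683]
eef_rot: [2.083, 2.08, 0.273]
ft_force: [0.3, -0.0, -0.6]
finger_gap: 0.0097
```

Run:
```python
from h import *
for n in ('top','scene'): cap(n,n+'19.png')
s=env.get_state(); print(s['eef_pos'],s['time'],s['ft_force'])
im=cv2.imread('pics/scene19.png');w=cv2.imread('pics/top19.png')
cv2.imwrite('pics/z32.png',cv2.resize(im[205:295,240:360],(800,600),interpolation=cv2.INTER_CUBIC))
cv2.imwrite('pics/z33.png',cv2.resize(w[230:320,180:480],(800,240),interpolation=cv2.INTER_CUBIC))
cv2.imwrite('pics/z34.png',cv2.resize(w[250:310,270:350],(800,600),interpolation=cv2.INTER_CUBIC))
```

```text
[ 0.41984879 -0.13014766  0.16822485] 19.3 [0.63850829 0.5257767  0.45764286]
```

View pics/z32.png

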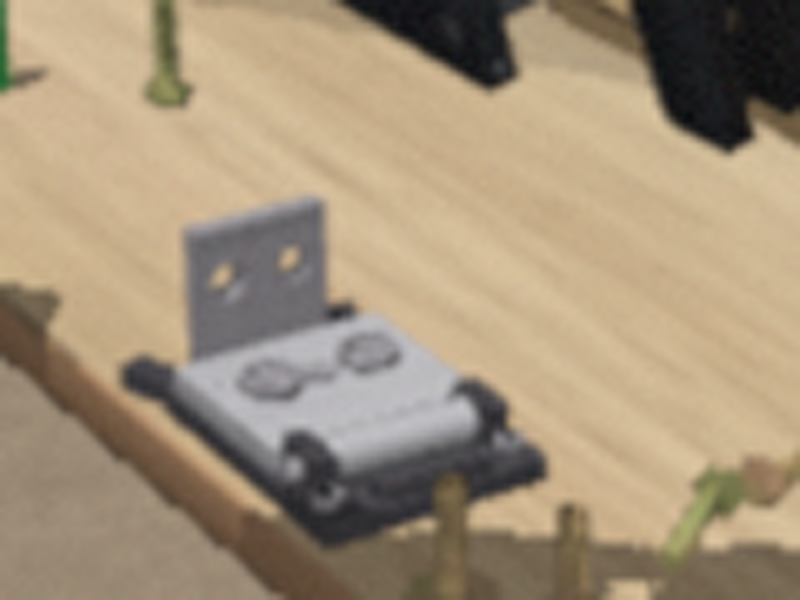

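View pics/z34.png

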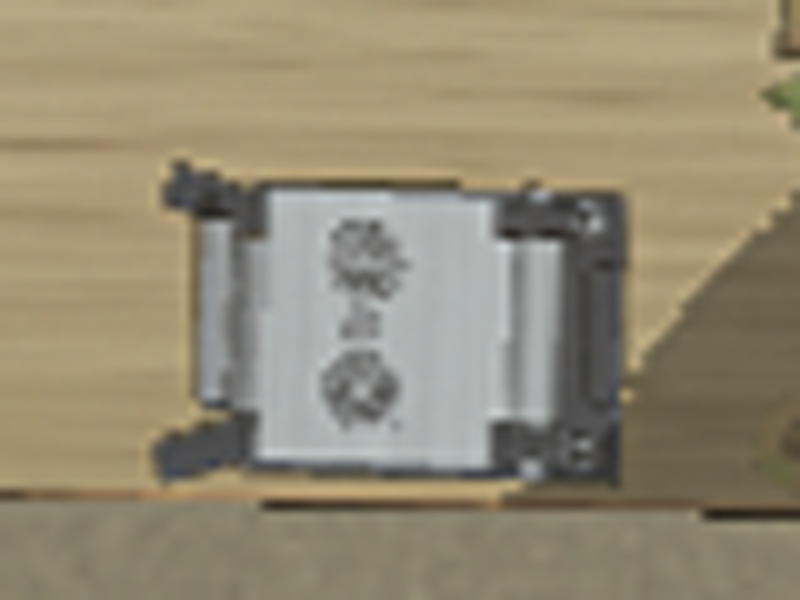

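View pics/scene19.png

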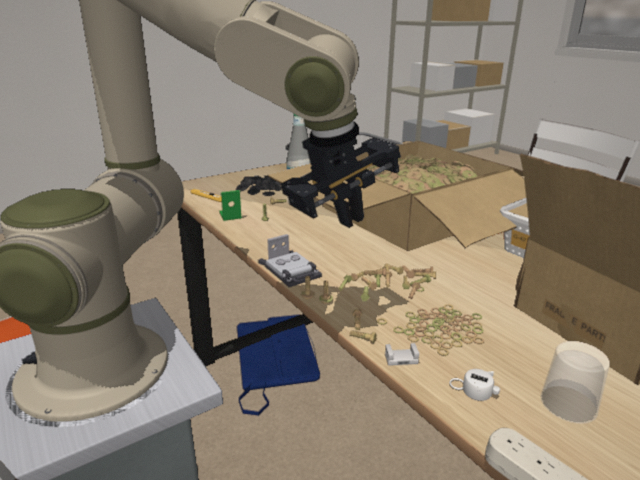

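Run:
```python
from h import *
S=lambda a,b:(240+(a+.5)/6.667-.5,205+(b+.5)/6.667-.5)
T=lambda a,b:(270+(a+.5)/10-.5,250+(b+.5)/10-.5)
print('edge far',tri('scene',S(380,316),'top',T(268,190)),'near',tri('scene',S(178,370),'top',T(257,462)))
for p in ((268,190),(257,462)):
  for z in (.018,.026):
    q=px('scene',pt('top',*T(*p),z)); print(z,(q-[240,205]+.5)*6.667-.5)
print('short leg outer top y',pt('top',*T(200,300),.06))
```

```text
edge far [0.46953287 0.14453695 0.0167691 ] near [0.39167706 0.14553868 0.01776928]
0.018 [376.55465906 313.15192748]
0.026 [374.30766754 293.05676542]
0.018 [175.53167869 369.57298921]
0.026 [173.75242339 348.60361406]
short leg outer top y [0.43329728 0.16188516 0.06      ]
```

The leaf's free edge triangulates at z≈17–18 mm, which matches shut and level (18 mm). I'll hand the job in.

```bash
python3 -c "
from h import *
print(env.job_done()); print(env.get_state()['time'])"
```

```text
the job is handed in; nothing more can be done
None
the job is handed in; nothing more can be done
```

The job is done and handed in at about 19 s on the robot's clock, using finger pushes only. The bracket lies tipped and home in the jig, and the leaf is shut on it.

- **Bracket:** I tipped the steel bracket over its heel, then slid it into the channel until it met the end stop with about 21 N. The top view then showed its end flush on the stop.
- **Leaf:** I pushed the leaf over and it fell shut. Its free edge triangulated at 17–18 mm height, so it lies flat on the rails. If the pin had missed the hole, the edge would stand about 8 mm higher.
- **Bystanders:** I touched nothing besides the bracket, the leaf and one light test touch on the bench. In the last pictures the bolts, gauge and bottle looked to be where they started; I checked this by eye and did not measure it. The arm ended clear of everything.

One check disagreed. The real fingertips were about 35 mm short of the reported tool point along the tool. The camera views and the bench touch (about 10 N) both showed this, and I allowed for it from the tipping push on. The hand-in gave no verdict.

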